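# Press a label holder home behind the lip of a sample housing

### The arm

A 7-joint arm with a two-finger parallel gripper is mounted at the origin on the work surface; the furniture and walls round the work are solid. World frame = base frame: x ahead of the robot, y to its left, z up, the work surface at z = 0. Lengths are in m, angles in rad, forces in N, time in s.
With the tool pointing down it reaches from about 0.425 to 0.925 m from the base axis. Payload 6.8 kg.
Tool frame: the origin (TCP) lies at the very end of the fingers, on their centre line; the grasp point (between the pads) lies 19 mm behind it; z points along the fingers, x is the direction in which the jaws open and shut, and the axes are right-handed (so a half turn about z gives the same grasp; the last joint's range is limited). The gripper opens to 85 mm and grips with 20 to 120 N. Pads are 22 mm wide; open, the fingers measure 114 mm over their backs; the gripper's body (76 mm by 85 mm) begins 54 mm behind the grasp point. The pads swing forward as they close: fully open they stand 13 mm farther back than shut.
Start: joints at [-1.447, 0.477, 0.022, 1.555, -0.011, 1.109, -0.083], TCP at [0.155, 0.657, 0.194] pointing down, gripper open.
Joint ranges: [-2.96, 2.96], [-0.34, 2.1], [-1.41, 1.46], [0.24, 2.44], [-1.37, 4.51], [0.17, 1.92], [-2.96, 2.96]. Speed limits (rad/s): [2.39, 2.39, 3.14, 3.14, 3.14, 3.14, 3.14].

### API

Orientations are given as a rotation vector (axis times angle).
In Python, from bench import r, grab_frame gives the robot as it stands. The module is installed in compiled form; this text tells all that it offers.
- The arm moves only by the tool send_rows, never from a script. Its argument "series" is a list of rows, each a list of 2 entries, a list of its own where there are three numbers: the shift along the tool's x, y, z in m, then the turn, a rotation vector about the tool's x, y, z in units of 5 degrees (1.0 is 5 degrees). A call has 1 to 20 rows; each row shifts and turns the commanded pose from where the row before left it, along the tool's axes as they then stand; what a row does not reach is not made up. A row lasts 1/8 s, in which the tool goes at most 62.5 mm and 10.7 degrees, less where a joint would pass 70% of its speed; a pose out of reach is approached as far as the arm can. A call is refused whole if a number of a shift passes 0.0625 or a number of a turn 1, either way. A call with a gripper value outside its range is refused whole. "fingers" is the closure in counts, from 0 (fully open) to 255 (shut), set as the call begins (left out, the last holds). The fingers move at their own pace and stop on an object; "grip_force" is the grip in N (left out, the last holds). Time passes only in rows, so rows that do not move let the fingers close. It gives the time, the measured TCP pose, the force and the opening at its end, in the units of the state.
- r.get_obs(): the state, without advancing time (a new reading comes with each control period).
- grab_frame(name): name is "side" or "top" or "wrist"; returns a dict with "frame" (420x560x3 uint8, red, green, blue), "fx", "fy", "cx", "cy" (pixels), "origin" and "rotation" of the camera in the world; the wrist camera has in their place "T_tool_cam" (4x4, takes a point from camera to tool coordinates, whose origin is the TCP and whose axes are the tool frame's). Camera axes: x right, y down, z forward; pixel columns grow to the right and rows downward; lengths in m; the calibration is good to about 2 mm. A picture is of the moment at which its call begins: read the wrist's pose just before it. There is no depth.
- r.hand_in(): hands the job in, once; it reports no verdict.
The state is a dict: "clock": time; "joints": joint angles; "qvel": joint speeds; "tau": joint torques, N m; "tcp_pos": TCP position; "orientation": TCP orientation; "contact_force": force on the tool from outside, world axes, zero at the start; "moment": the same for the moment, N m; "grip_width": finger opening in m.
Only numpy, scipy, OpenCV 4.12 (cv2) and the standard library are available. Lean on these libraries where they do the work, as an engineer would, in place of code of your own. Each camera call takes 0.05 s, during which the arm holds its last target.

### The job

Lift the loose blue cover plate off the two pins of the grey sample housing and set it down gently, right way up and flat, on the open bench. Then take the white label holder with the green grip out of the wooden block and, with its label side to the front, slide its foot down behind the metal lip on the front of the housing and push it fully home against the sprung orange bar; finish still holding it pressed down there, because the spring lifts it again if you let go. Leave the petri dish and the beaker where they stand.

Things in the scene. Friction and masses are not known exactly. Their poses are not given: they have to be found in the camera images.
- housing: Fixed grey sample housing, 70 x 126 mm, flat top 75 mm above the bench. Origin on the bench below it; x axis to its back, y to its left, z up; its front faces -x, with a flat wall at x = -20 mm. In front of the wall stands an aluminium lip, 94 mm wide, that forms the slot (see slot). Two steel pins, 6 mm thick, 10 mm high, stand on its top at x = +12, y = +45 and -45 mm.
- slot (a point): Where the foot is when fully home: x = -23.5, y = 0, z = 30 mm in the housing's frame. The slot between wall and lip is open upward, 7 mm wide (x = -27 to -20), 82 mm long (y = -41 to +41), closed at its ends. The lip is straight up to z = 58 mm, then flares to the front: the mouth is about 15 mm wide at its top edge, z = 70 mm; the wall rises to z = 75 mm.
- press_bar (a joint): Travel (m) of the orange bar, 6 x 78 mm, in the bottom of the slot: 0 = up (its top 38 mm above the bench), 0.008 = fully pressed (30 mm above the bench, a firm stop). A spring pushes it up with about 2 N at the start and about 8 N fully pressed.
- cover: Loose blue cover plate, 76 x 120 x 4 mm, about 0.12 kg, with two 9 mm holes over the housing's pins, lying on the housing's top and over the slot at the start. Origin: centre of its underside, z up, x and y as the housing's at the start. On it a black bar handle along its y axis in the middle: 12 mm thick (x), 56 mm long, its bar 18 to 34 mm above the plate's underside.
- label_holder: Loose white label holder, about 60 g, upright in the wooden block: a plate 4 mm thick (x), 70 mm wide (y), 60 mm high, above it a green grip 12 mm thick (x), 42 mm wide (y), from 60 to 94 mm above the foot. Origin: centre of its bottom edge (the foot); z up; the side with the paper label and green band faces -x. It may lean a few degrees in the block.
- holder_foot (a point): Centre of the label holder's bottom edge.
- holder_left (a point): Left end (+y, 35 mm from the middle) of the label holder's bottom edge.
- block: Fixed wooden block, 44 x 92 x 30 mm, in which the label holder stands; slot 5.5 mm wide, its floor 10 mm above the bench. Origin: centre of its underside; the slot runs along its y axis.
- petri_dish: Pink petri dish, 56 mm wide, 13 mm high. Bystander. Origin: centre of its underside.
- beaker: Small clear beaker, 45 mm wide, 55 mm high. Bystander. Origin: centre of its underside.
Mind the look-alikes: they are no part of the job. Of the things that look like the label_holder, the larger one is meant.

How it is judged:
On the way, in this order (a step that is already met when the one before it is completed fails the run):
1. the cover plate lies flat, right way up, on the bench and is let go (height (world z) of cover below 0.01 m and angle between cover's own z axis and vertical below 0.1 rad and contact force between the fingers and cover below 0.1 N and linear speed of cover below 0.02 m/s), for 0.2 s.
2. the label holder is out of the wooden block (height (world z) of holder_foot above 0.036 m), for 0.1 s.
3. the label holder is home behind the lip and the bar is pressed (x of holder_foot in the frame of housing between -0.028 and -0.019 m and y of holder_foot in the frame of housing between -0.012 and 0.012 m and y of holder_left in the frame of housing above 0.02 m and z of holder_foot in the frame of housing below 0.034 m and angle between label_holder's own z axis and vertical below 0.15 rad and value of joint press_bar above 0.006 m and contact force between the fingers and label_holder above 2 N), for 0.2 s.
At the end, for the whole second after the job is handed in: Holder still held (2 N or more), at rest, label to the front, upright within 0.15 rad, foot behind the lip (4 mm across, 12 mm along, at most 4 mm above home), the bar pressed 6 of its 8 mm or more; cover flat (0.1 rad), right way up and let go on the bench (all of step 1 and all of step 3 and linear speed of label_holder below 0.02 m/s); the arm keeps its last pose, push and grip.
It fails at once if the cover plate is dropped on the bench or thrown (faster than 0.7 m/s near the bench) (linear speed of cover above 0.7 m/s and height (world z) of cover below 0.06 m).
It fails at once if the petri dish is moved more than 30 mm or tipped (distance of petri_dish from where it was at the start of the episode above 0.03 m or angle between petri_dish's own z axis and vertical above 0.5 rad).
It fails at once if the beaker is moved more than 30 mm or tipped (distance of beaker from where it was at the start of the episode above 0.03 m or angle between beaker's own z axis and vertical above 0.5 rad).
It also fails if it takes over 64 s, if anything falls off the work surface, if the arm or the gripper's body presses on something with over 40 N, if the wrist force passes 120 N, or if a joint passes its speed limit or range.

## Working session

There is one attempt and no reset: what is moved stays moved. The work goes in short steps, Python scripts to look and compute and a tool call to move; the robot and the scene stay as the last step left them, time stands still between calls to the robot, and variables do not carry over. Pictures are saved under pics/ and viewed, and the job is handed in when it is done.

Besides the shell and the picture viewer there is one more tool, called after ">>>" as name([rows], argument=value, ...), one row to a line, values as JSON. send_rows: Moves the arm, as the interface text tells. Its arguments: {"type":"object","properties":{"series":{"type":"array"},"fingers":{"type":"number"},"grip_force":{"type":"number"}},"required":["series"]}

```bash
mkdir -p pics; cat > h.py <<'E'
import numpy as np, cv2, pickle
from bench import r, grab_frame
from scipy.spatial.transform import Rotation as R
def st():
    o=r.get_obs(); print('t',o['clock'],'tcp',np.round(o['tcp_pos'],4),'rv',np.round(o['orientation'],4),'F',np.round(o['contact_force'],2),'w',round(o['grip_width'],4),'q',np.round(o['joints'],3)); return o
def snap(n,tag):
    o=r.get_obs(); d=grab_frame(n)
    if 'T_tool_cam' in d:
        T=np.eye(4);T[:3,:3]=R.from_rotvec(o['orientation']).as_matrix();T[:3,3]=o['tcp_pos'];T=T@d['T_tool_cam'];d['origin']=T[:3,3];d['rotation']=T[:3,:3]
    cv2.imwrite(f'pics/{tag}.png',d['frame'][:,:,::-1]); pickle.dump(d,open(f'pics/{tag}.pkl','wb')); return d
def ld(tag): return pickle.load(open(f'pics/{tag}.pkl','rb'))
def ray(d,u,v):
    c=np.array([(u-d['cx'])/d['fx'],(v-d['cy'])/d['fy'],1.]); return np.array(d['origin']),np.array(d['rotation'])@c
def atz(d,u,v,z):
    o,k=ray(d,u,v); return o+k*(z-o[2])/k[2]
def proj(d,p):
    c=np.array(d['rotation']).T@(np.asarray(p)-np.array(d['origin'])); return np.array([d['fx']*c[0]/c[2]+d['cx'],d['fy']*c[1]/c[2]+d['cy']])
def crop(tag,x0,y0,x1,y1,s,name):
    im=cv2.imread(f'pics/{tag}.png')[y0:y1,x0:x1]; cv2.imwrite(f'pics/{name}.png',cv2.resize(im,None,fx=s,fy=s,interpolation=cv2.INTER_CUBIC))
E
python3 - <<'E'
from h import *
st()
for n in ['side','top','wrist']:
    d=snap(n,n+'0'); print(n,d['fx'],d['cx'],d['cy'],np.round(d['origin'],3),np.round(d['rotation'],3).tolist())
E
```

```text
t 0.0 tcp [0.1549 0.6563 0.1931] rv [ 2.4624e+00  1.9490e+00 -2.2000e-03] F [ 0.    0.21 -0.07] w 0.0854 q [-1.447  0.478  0.022  1.556 -0.012  1.109 -0.083]
side 421.8479819983792 286.85469861950776 217.5843862963752 [-0.321 -0.437  0.659] [-1.948, 1.195, -0.602]
top 483.78777496313046 282.3585750433491 204.89321582229712 [ 0.28  -0.091  1.139] [-2.192, 2.162, -0.11]
wrist 355.17331932085693 277.7280729705131 218.08219314283048 [0.081 0.674 0.371] [[0.23, 0.931, 0.284], [0.973, -0.219, -0.07], [-0.003, 0.292, -0.956]]
```

```bash
python3 - <<'E'
s=open('h.py').read()
s=s.replace("    cv2.imwrite(f'pics/{tag}.png',d['frame']","    else: d['rotation']=R.from_rotvec(d['rotation']).as_matrix()\n    cv2.imwrite(f'pics/{tag}.png',d['frame']",1)
s=s.replace("return pickle.load(open(f'pics/{tag}.pkl','rb'))","\n    d=pickle.load(open(f'pics/{tag}.pkl','rb')); q=np.array(d['rotation']); d['rotation']=q if q.ndim==2 else R.from_rotvec(q).as_matrix(); return d")
open('h.py','w').write(s)
E
python3 -c "
from h import *
d=ld('top0');print(d['rotation'])"
```

```text
[[ 0.01325989 -0.9955331   0.09347743]
 [-0.99988248 -0.01392077 -0.00642145]
 [ 0.00769404 -0.0933813  -0.99560069]]
```

View pics/top0.png

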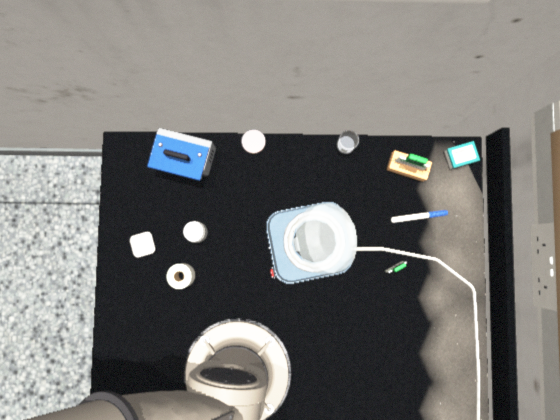

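View pics/side0.png

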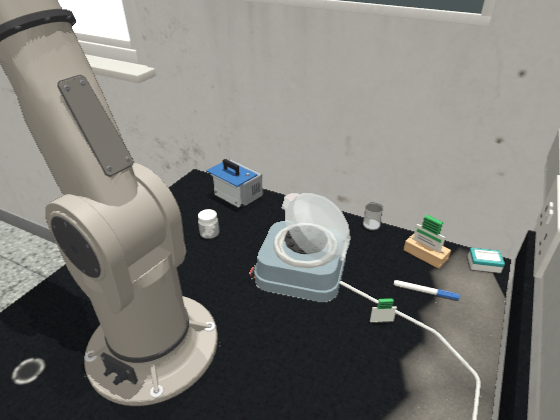

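View pics/wrist0.png

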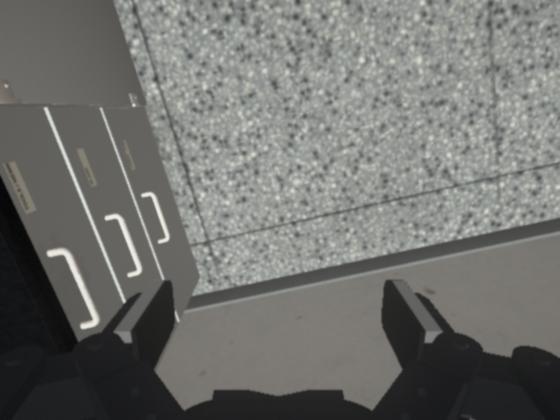

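```bash
python3 - <<'E'
from h import *
crop('top0',130,110,230,190,8,'ct1')
crop('top0',370,120,490,210,6,'ct2')
crop('side0',180,140,300,220,6,'cs1')
crop('side0',360,190,480,280,6,'cs2')
d=ld('top0')
for n,u,v,z in [('housing',180,157,.08),('block',410,165,.03),('dish',253,141,.01),('beak',346,142,.03),('benchL',100,200,0),('benchBack',250,134,0),('case',318,240,.1)]: print(n,atz(d,u,v,z))
E
```

```text
housing [0.48252361 0.12999673 0.08      ]
block [ 0.48112679 -0.3941161   0.03      ]
dish [ 0.53695285 -0.02700125  0.01      ]
beak [ 0.53328107 -0.24509053  0.03      ]
benchL [0.39220367 0.33183204 0.        ]
benchBack [ 0.55618284 -0.01892186  0.        ]
case [ 0.30270691 -0.17550528  0.1       ]
```

View pics/ct1.png

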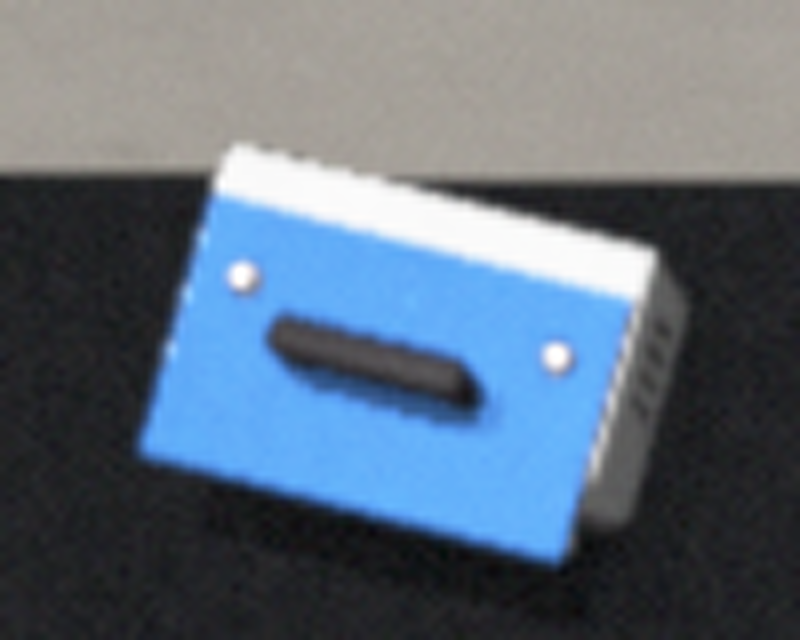

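View pics/ct2.png

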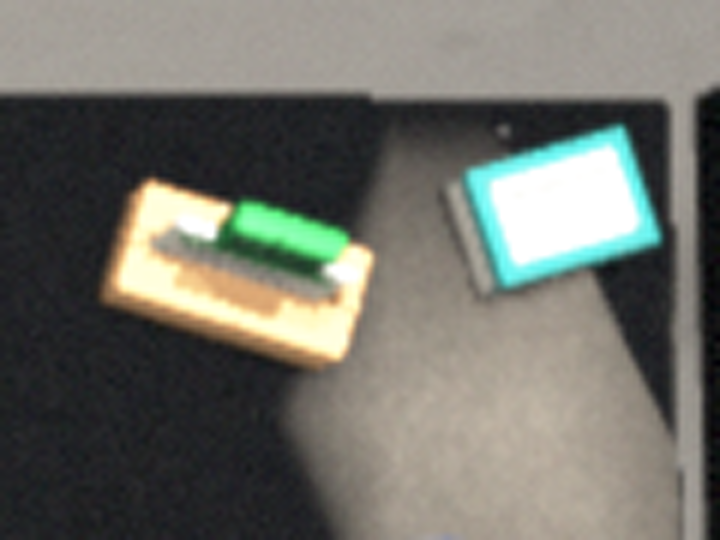

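View pics/cs1.png

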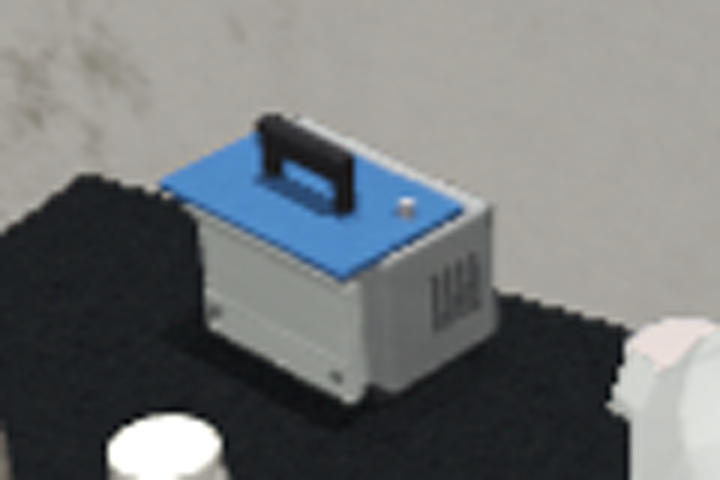

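View pics/cs2.png

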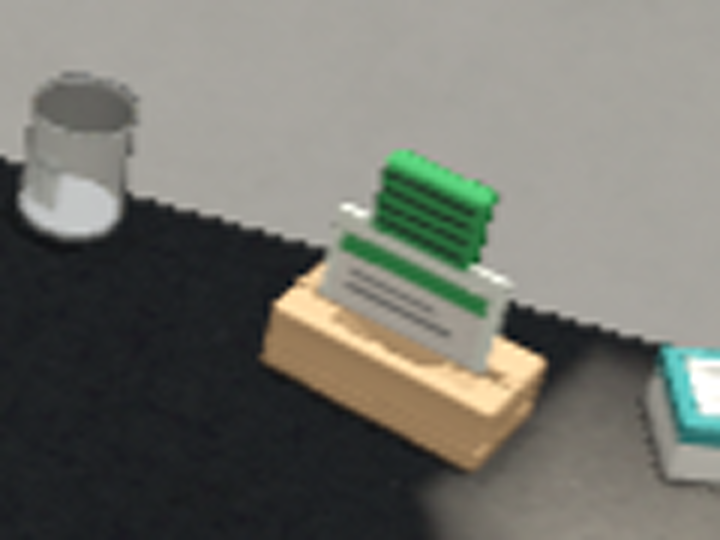

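```bash
python3 - <<'E'
from h import *
d=ld('top0');s=ld('side0')
f=lambda c,x0,y0,k:(x0+(c[0]+.5)/k-.5,y0+(c[1]+.5)/k-.5)
t=lambda *c:f(c,130,110,8); t2=lambda *c:f(c,370,120,6); s1=lambda *c:f(c,180,140,6); s2=lambda *c:f(c,360,190,6)
print('pins',atz(d,*t(243,275),.085),atz(d,*t(557,355),.085))
a,b=atz(d,*t(243,275),.085),atz(d,*t(557,355),.085); print('dist',np.linalg.norm(a-b),'yaw',np.degrees(np.arctan2(*( -(a-b)[:2]*[1,-1]))))
for n,c in [('BL',(212,192)),('FL',(138,458)),('FR',(566,566)),('BR',(640,298))]: print(n,atz(d,*t(*c),.079))
print('hbar ends',atz(d,*t(270,328),.109),atz(d,*t(470,378),.109))
print('hback top corners',atz(d,*t(230,145),.075),atz(d,*t(655,250),.075))
for n,c in [('L',(240,210)),('R',(348,250))]: print('grip top',n,atz(d,*t2(*c),.104))
print('block corners top',[np.round(atz(d,*t2(*c),.03),3) for c in [(145,180),(372,250),(340,350),(110,288)]])
print('block side',[np.round(atz(s,*s2(*c),.03),3) for c in [(548,358),(488,415),(270,303)]])
print('side pin R',atz(s,*s1(407,200),.085), 'side cover FR',atz(s,*s1(345,280),.079),'FL',atz(s,*s1(162,186),.079),'BR',atz(s,*s1(463,210),.079))
print('side grip top front edge',[np.round(atz(s,*s2(*c),.104),3) for c in [(383,165),(484,205),(497,187),(405,150)]])
print('jar',atz(d,195,231,.04),'pad',atz(d,142,244,.01),'case back',atz(d,300,205,.06), 'tr',atz(d,340,205,.1))
o=r.get_obs()
E
```

```text
pins [0.51017315 0.17418639 0.085     ] [0.48904107 0.08689519 0.085     ]
dist 0.0898126838090703 yaw -13.608750009612434
BL [0.53483355 0.18517655 0.079     ]
FL [0.45963095 0.20278317 0.079     ]
FR [0.4311956  0.08369776 0.079     ]
BR [0.50663937 0.06534468 0.079     ]
hbar ends [0.49051336 0.16033863 0.109     ] [0.47764292 0.10606105 0.109     ]
hback top corners [0.54925993 0.18169774 0.075     ] [0.52117381 0.0621232  0.075     ]
grip top L [ 0.49060946 -0.37327286  0.104     ]
grip top R [ 0.47649468 -0.41228958  0.104     ]
block corners top [array([ 0.517, -0.357,  0.03 ]), array([ 0.491, -0.445,  0.03 ]), array([ 0.451, -0.432,  0.03 ]), array([ 0.474, -0.343,  0.03 ])]
block side [array([ 0.491, -0.446,  0.03 ]), array([ 0.448, -0.432,  0.03 ]), array([ 0.475, -0.344,  0.03 ])]
side pin R [0.48964124 0.08670035 0.085     ] side cover FR [0.42979982 0.08152721 0.079     ] FL [0.45839743 0.19583894 0.079     ] BR [0.50207636 0.06578525 0.079     ]
side grip top front edge [array([ 0.478, -0.372,  0.104]), array([ 0.471, -0.41 ,  0.104]), array([ 0.484, -0.412,  0.104]), array([ 0.491, -0.377,  0.104])]
jar [0.32064906 0.09879506 0.04      ] pad [0.28995122 0.22593877 0.01      ] case back [ 0.38130155 -0.13788452  0.06      ] tr [ 0.37874227 -0.22255493  0.1       ]
```

>>> send_rows([
  [[0,0,-0.006],[0,0,1]],
  [[0,0,-0.006],[0,0,1]],
  [[0,0,-0.006],[0,0,1]],
  [[0,0,-0.006],[0,0,1]],
  [[0,0,-0.006],[0,0,1]],
  [[0,0,-0.006],[0,0,1]],
  [[0,0,-0.006],[0,0,1]],
  [[0,0,-0.006],[0,0,1]],
  [[0,0,-0.006],[0,0,1]],
  [[0,0,-0.006],[0,0,1]],
  [[0,0,-0.006],[0,0,1]],
  [[0,0,-0.006],[0,0,1]],
  [[0,0,-0.006],[0,0,1]],
  [[0,0,-0.006],[0,0,1]],
  [[0,0,-0.006],[0,0,1]],
  [[0,0,0],[0,0,1]],
  [[0,0,0],[0,0,1]],
  [[0,0,0],[0,0,1]],
], fingers=100, grip_force=60)

```text
clock: 2.4
tcp_pos: [0.1549, 0.6567, 0.2837]
orientation: [3.119, -0.368, -0.0]
contact_force: [0.4, -0.0, 0.1]
grip_width: 0.0518
```

>>> send_rows([
  [[0.027,0.026,0],[0,0,0]],
  [[0.028,0.027,0],[0,0,0]],
  [[0.028,0.027,0],[0,0,0]],
  [[0.028,0.027,0],[0,0,0]],
  [[0.028,0.027,0],[0,0,0]],
  [[0.028,0.027,0],[0,0,0]],
  [[0.028,0.027,0],[0,0,0]],
  [[0.028,0.027,0],[0,0,0]],
  [[0.028,0.027,0],[0,0,0]],
  [[0.028,0.027,0],[0,0,0]],
  [[0.028,0.027,0],[0,0,0]],
  [[0.028,0.027,0],[0,0,0]],
  [[0.028,0.027,0],[0,0,0]],
  [[0.028,0.027,0],[0,0,0]],
  [[0.028,0.027,0],[0,0,0]],
  [[0.024,0.027,0],[0,0,0]],
  [[0,0,0],[0,0,0]],
])

```text
clock: 4.53
tcp_pos: [0.4881, 0.1326, 0.2841]
orientation: [3.119, -0.372, 0.001]
contact_force: [0.4, 0.2, -0.4]
grip_width: 0.0518
```

```bash
python3 - <<'E'
from h import *
st(); snap('wrist','w1'); snap('side','s1')
E
```

```text
t 4.525 tcp [0.4881 0.1326 0.2841] rv [ 3.1188e+00 -3.7210e-01  6.0000e-04] F [ 0.42  0.23 -0.44] w 0.0518 q [-1.055  0.119  0.743  1.873 -0.086  1.182 -0.521]
```

View pics/w1.png

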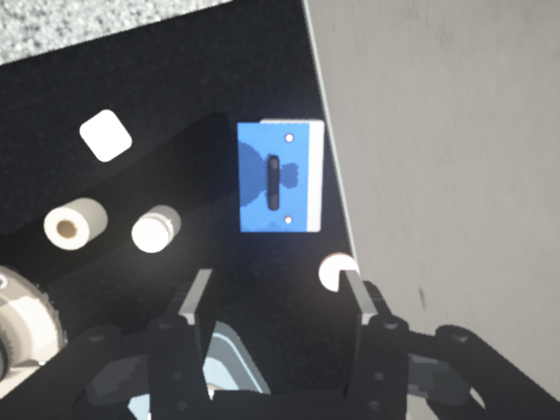

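View pics/s1.png

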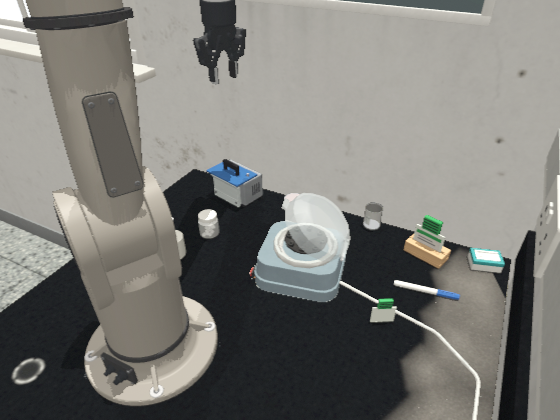

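```bash
python3 - <<'E'
from h import *
crop('w1',225,105,345,245,5,'cw1')
d=ld('w1');print(d['origin'])
E
```

```text
[0.50394064 0.20489537 0.46225138]
```

View pics/cw1.png

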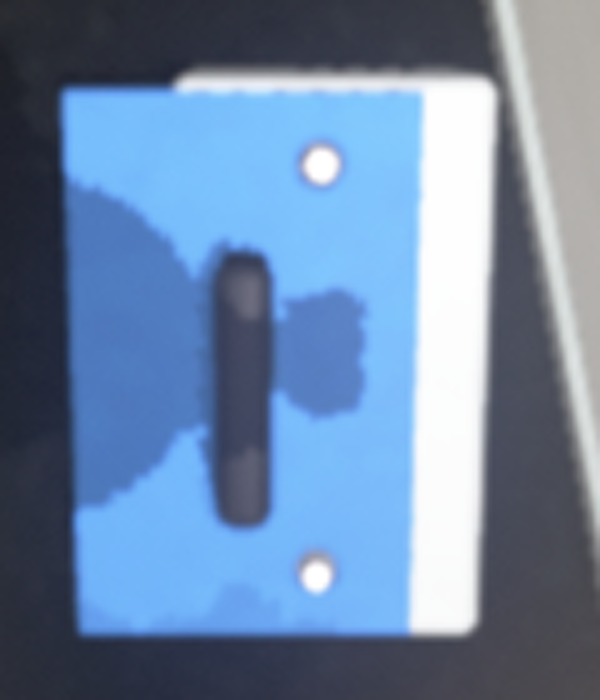

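```bash
python3 - <<'E'
from h import *
d=ld('w1')
t=lambda a,b:(225+(a+.5)/5-.5,105+(b+.5)/5-.5)
a,b=atz(d,*t(321,165),.085),atz(d,*t(317,575),.085);e=a-b
print('pins',a,b,np.linalg.norm(e),'yaw',np.degrees(np.arctan2(-e[0],e[1])))
p,q=atz(d,*t(244,256),.109),atz(d,*t(243,523),.109);e=p-q;print('handle',p,q,(p+q)/2,np.degrees(np.arctan2(-e[0],e[1])))
c=[atz(d,*t(*c),.079) for c in [(62,90),(423,93),(410,634),(78,634)]];print(np.round(c,4),np.mean(c,0))
o=st();M=R.from_rotvec(o['orientation']).as_matrix();print(M)
tgt=np.array([*((p+q)/2)[:2],.084]);print('delta tool',M.T@(tgt-o['tcp_pos']))
E
```

```text
pins [0.50877784 0.17458644 0.085     ] [0.48766626 0.08789742 0.085     ] 0.08922266891275417 yaw -13.686946402600533
handle [0.48970773 0.16298591 0.109     ] [0.47641241 0.10989968 0.109     ] [0.48306007 0.1364428  0.109     ] -14.060382592141975
[[0.4598 0.2017 0.079 ]
 [0.5329 0.1834 0.079 ]
 [0.5048 0.0673 0.079 ]
 [0.4312 0.0852 0.079 ]] [0.48217797 0.13439822 0.079     ]
t 4.625 tcp [0.4869 0.1359 0.2839] rv [-3.1203e+00  3.6410e-01  1.0000e-03] F [-0.53 -0.26 -0.1 ] w 0.0518 q [-1.058  0.119  0.739  1.874 -0.087  1.182 -0.522]
[[ 9.73140312e-01 -2.30211964e-01 -6.19686247e-04]
 [-2.30211901e-01 -9.73140509e-01  1.72225909e-04]
 [-6.42690255e-04 -2.49408258e-05 -9.99999793e-01]]
delta tool [-0.00368732  0.00038675  0.19988808]
```

>>> send_rows([
  [[-0.0033,0.001,0.02],[0,0,0]],
  [[0,0,0.03],[0,0,0]],
  [[0,0,0.03],[0,0,0]],
  [[0,0,0.03],[0,0,0]],
  [[0,0,0.03],[0,0,0]],
  [[0,0,0.02],[0,0,0]],
  [[0,0,0.015],[0,0,0]],
  [[0,0,0.01],[0,0,0]],
  [[0,0,0.008],[0,0,0]],
  [[0,0,0.006],[0,0,0]],
  [[0,0,0],[0,0,0]],
  [[0,0,0],[0,0,0]],
])

```text
clock: 6.12
tcp_pos: [0.4841, 0.1355, 0.0854]
orientation: [-3.12, 0.364, -0.001]
contact_force: [-0.6, -0.0, 0.4]
grip_width: 0.0521
```

```bash
python3 - <<'E'
from h import *
st(); snap('wrist','w2');snap('side','s2');st(); crop('s2',180,60,300,220,5,'cs2b')
E
```

```text
t 6.125 tcp [0.4841 0.1355 0.0854] rv [-3.1201e+00  3.6360e-01 -8.0000e-04] F [-0.63 -0.01  0.37] w 0.0521 q [-0.912  0.395  0.638  2.095 -0.342  0.753 -0.29 ]
t 6.225 tcp [0.4841 0.1356 0.0855] rv [-3.120e+00  3.635e-01 -9.000e-04] F [0.54 0.56 0.85] w 0.0516 q [-0.912  0.395  0.638  2.095 -0.342  0.753 -0.29 ]
```

View pics/w2.png

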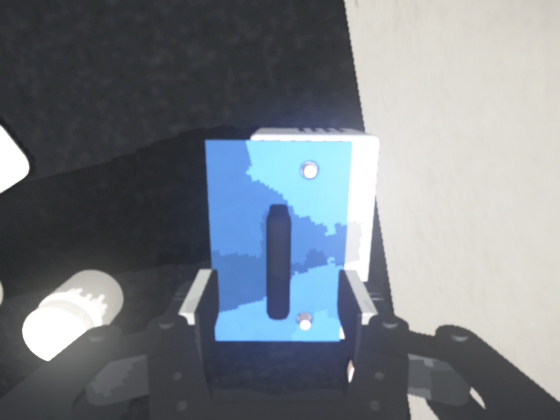

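View pics/cs2b.png

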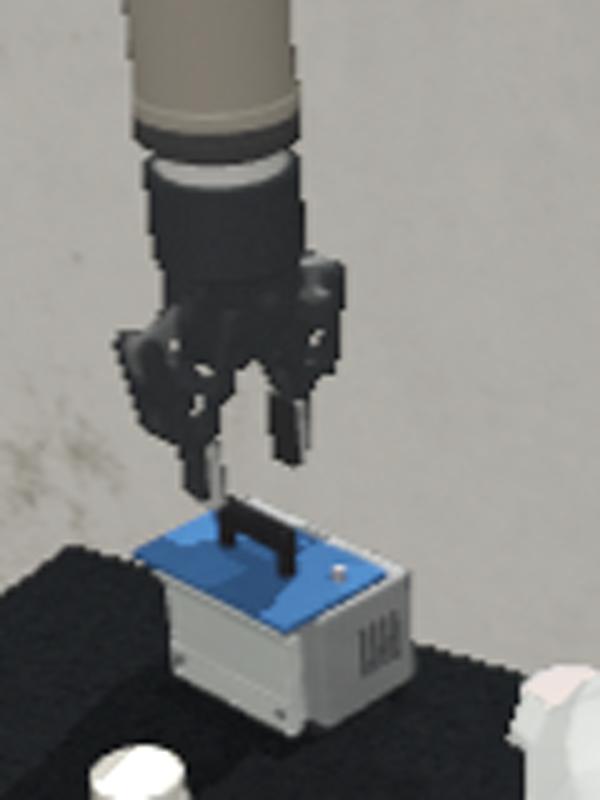

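```bash
python3 - <<'E'
from h import *
d=ld('w2');s=ld('s2');o=r.get_obs();M=R.from_rotvec(o['orientation']).as_matrix();T=o['tcp_pos']
for dx in(-.026,0,.026):
  for dz in (0,-.02):
    p=T+M@[dx,0,dz];print(dx,dz,'wrist',proj(d,p),'side crop',(proj(s,p)-[180,60])*5)
print(d['T_tool_cam'])
for p in [(.4841,.1355,.109)]:print('handle top exp',proj(d,p),(proj(s,p)-[180,60])*5)
E
```

```text
-0.026 0 wrist [232.3066974  252.28466177] side crop [217.01108217 566.15537291]
-0.026 -0.02 wrist [227.29646407 268.10820353] side crop [213.71095239 533.00945137]
0 0 wrist [280.41901459 252.25002839] side crop [252.894297   546.99968757]
0 -0.02 wrist [280.73273759 268.06928258] side crop [250.02897841 514.12134369]
0.026 0 wrist [328.52883925 252.21539679] side crop [287.77536189 528.37898409]
0.026 -0.02 wrist [334.16593644 268.03036387] side crop [285.32191038 495.76636209]
[[ 9.99999742e-01 -6.71832393e-04  2.53537728e-04 -1.50694163e-03]
 [ 5.68168408e-04  9.56184042e-01  2.92765701e-01 -7.39179313e-02]
 [-4.39118211e-04 -2.92765481e-01  9.56184177e-01 -1.78150922e-01]
 [ 0.00000000e+00  0.00000000e+00  0.00000000e+00  1.00000000e+00]]
handle top exp [280.95366717 271.38262334] [249.71460981 508.21243648]
```

```bash
python3 - <<'E'
from h import *
crop('w2',150,180,410,420,3,'cw2')
E
```

```text
(no output)
```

View pics/cw2.png

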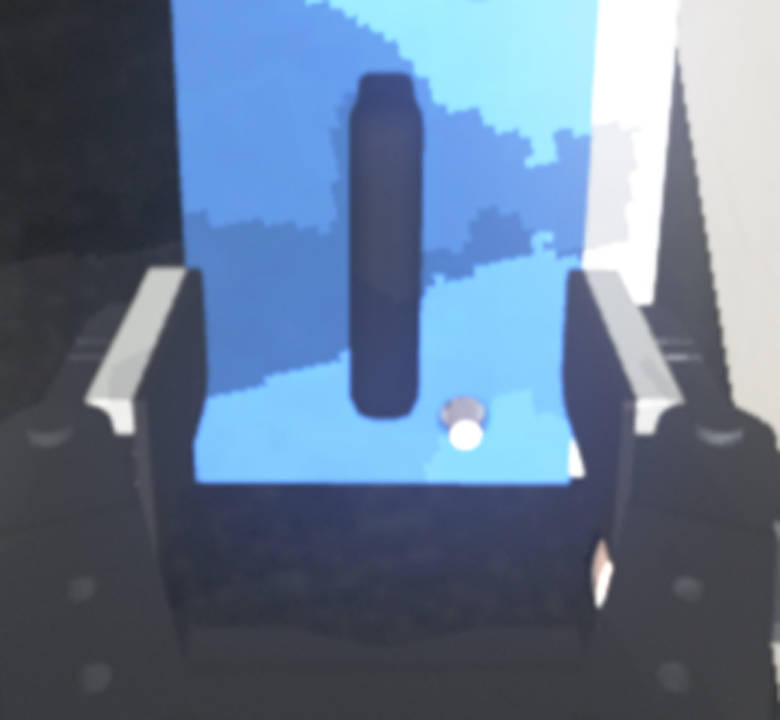

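>>> send_rows([
  [[0,0,0],[0,0,0]],
  [[0,0,0],[0,0,0]],
  [[0,0,0],[0,0,0]],
], fingers=190, grip_force=40)

```text
clock: 6.6
tcp_pos: [0.4838, 0.1355, 0.0851]
orientation: [-3.12, 0.363, -0.0]
contact_force: [-0.1, 0.0, -1.2]
grip_width: 0.0216
```

```bash
python3 - <<'E'
from h import *
st(); snap('wrist','w3');snap('side','s3'); crop('s3',180,60,300,220,5,'cs3');crop('w3',150,180,410,420,3,'cw3')
E
```

```text
t 6.6 tcp [0.4838 0.1355 0.0851] rv [-3.1204e+00  3.6330e-01 -1.0000e-04] F [-0.08  0.   -1.17] w 0.0216 q [-0.912  0.395  0.638  2.095 -0.342  0.753 -0.289]
```

View pics/cs3.png

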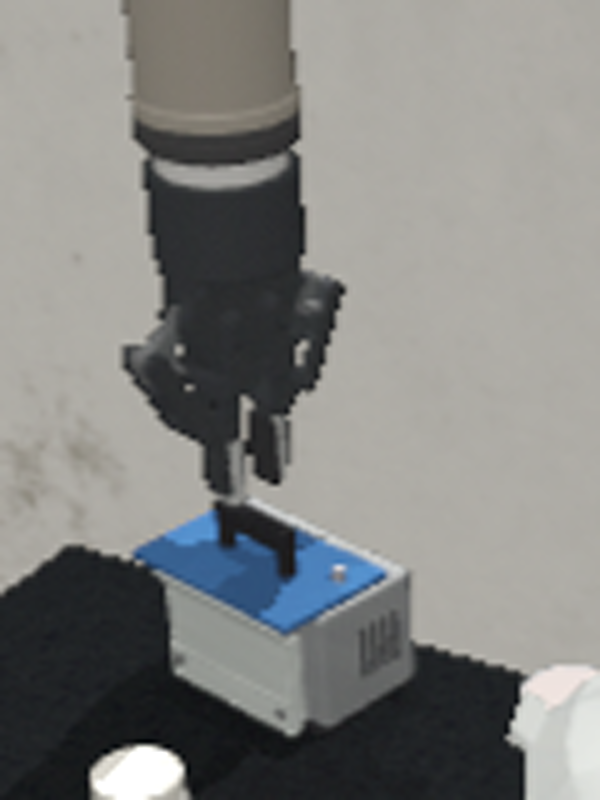

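View pics/cw3.png

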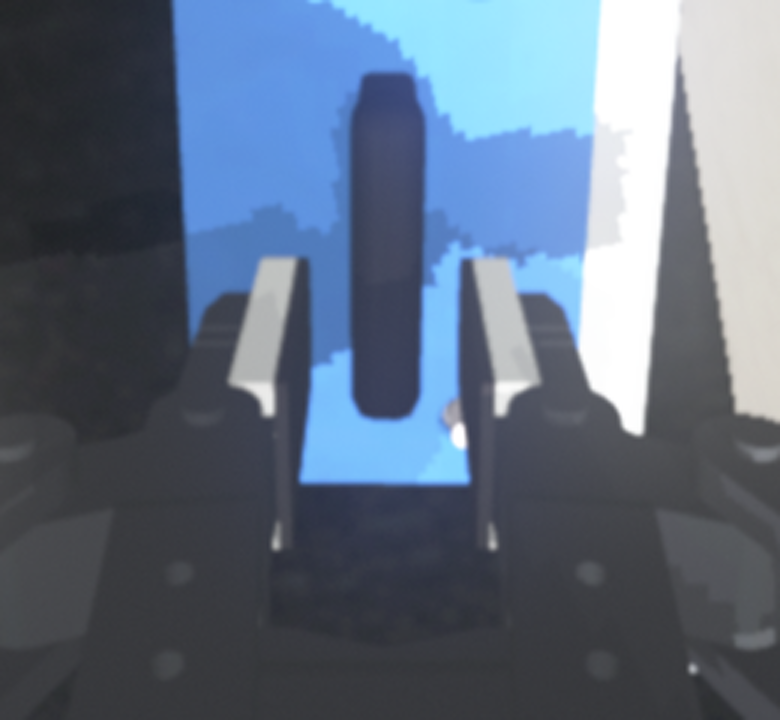

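>>> send_rows([
  [[0,0,0.002],[0,0,0]],
  [[0,0,0.002],[0,0,0]],
  [[0,0,0.002],[0,0,0]],
  [[0,0,0.002],[0,0,0]],
  [[0,0,0],[0,0,0]],
], fingers=150)

```text
clock: 7.32
tcp_pos: [0.4836, 0.1355, 0.0769]
orientation: [3.12, -0.363, -0.0]
contact_force: [-0.6, -0.2, -1.1]
grip_width: 0.0351
```

```bash
python3 - <<'E'
from h import *
st(); snap('wrist','w4');snap('side','s4'); crop('s4',180,60,300,220,5,'cs4');crop('w4',150,180,410,420,3,'cw4')
E
```

```text
t 7.325 tcp [0.4836 0.1355 0.0769] rv [ 3.1203e+00 -3.6340e-01 -5.0000e-04] F [-0.62 -0.22 -1.07] w 0.0351 q [-0.902  0.409  0.628  2.1   -0.355  0.736 -0.278]
```

View pics/cs4.png

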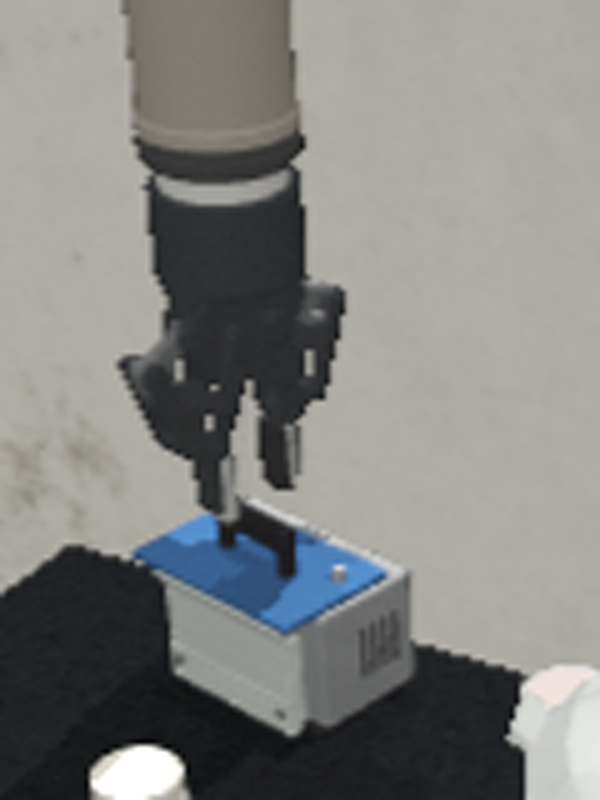

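View pics/cw4.png

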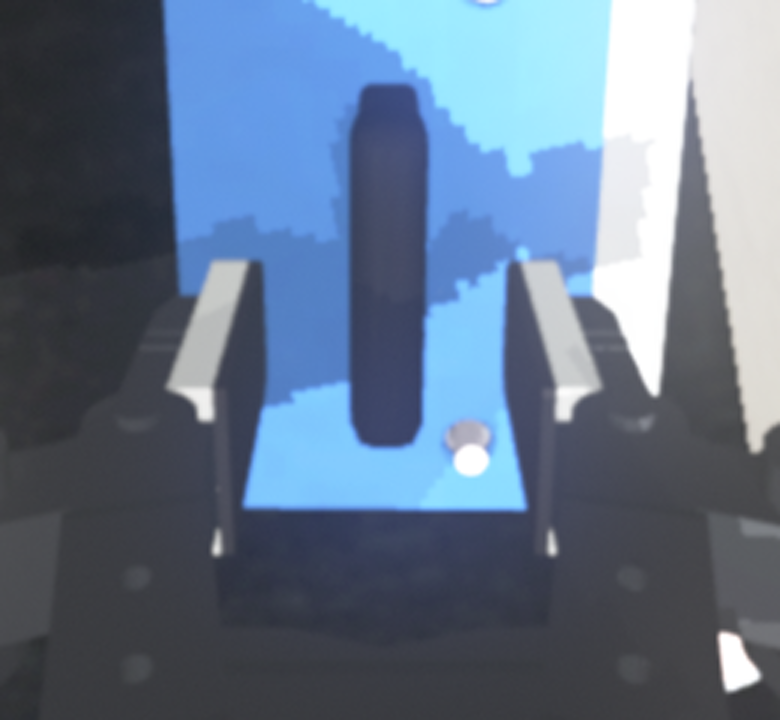

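>>> send_rows([
  [[0,0,0.005],[0,0,0]],
  [[0,0,0.005],[0,0,0]],
  [[0,0,0.004],[0,0,0]],
  [[0,0,0.004],[0,0,0]],
  [[0,0,0.002],[0,0,0]],
  [[0,0,0],[0,0,0]],
])

```text
clock: 8.18
tcp_pos: [0.4837, 0.1354, 0.057]
orientation: [3.12, -0.363, -0.0]
contact_force: [-0.6, -0.1, 0.5]
grip_width: 0.035
```

```bash
python3 - <<'E'
from h import *
st(); snap('wrist','w5');snap('side','s5'); crop('s5',180,60,300,220,5,'cs5');crop('w5',150,180,410,420,3,'cw5')
E
```

```text
t 8.175 tcp [0.4837 0.1354 0.057 ] rv [ 3.1203e+00 -3.6350e-01 -2.0000e-04] F [-0.61 -0.09  0.49] w 0.035 q [-0.878  0.443  0.601  2.112 -0.388  0.695 -0.251]
```

View pics/cs5.png

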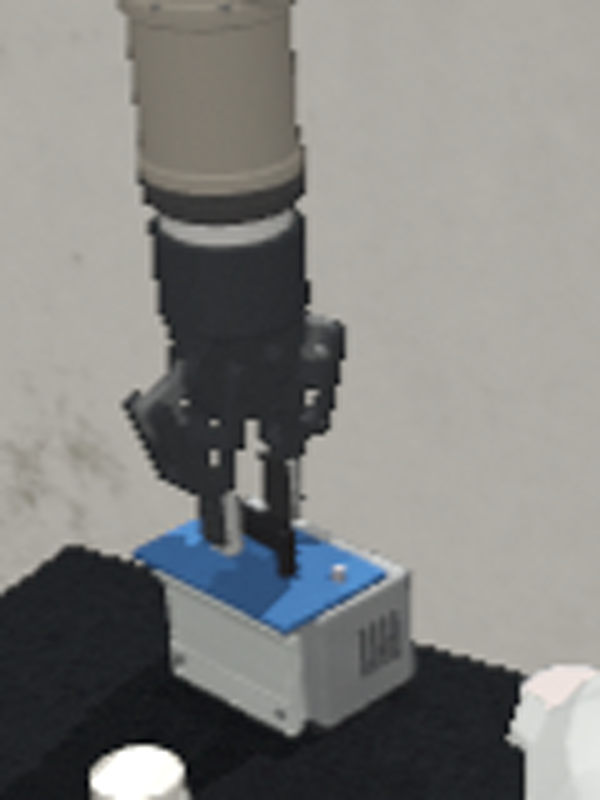

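View pics/cw5.png

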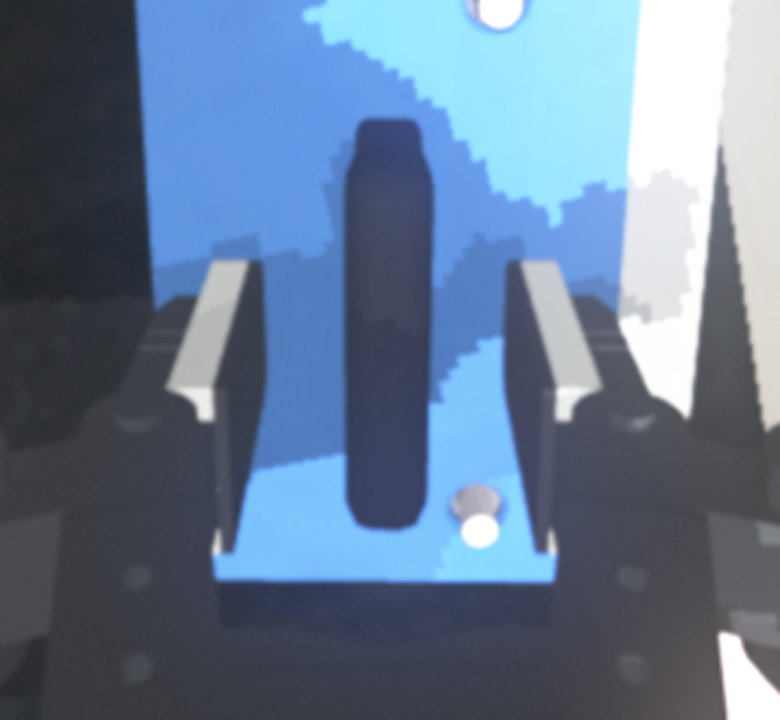

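>>> send_rows([
  [[0,0,0.003],[0,0,0]],
  [[0,0,0.003],[0,0,0]],
  [[0,0,0.001],[0,0,0]],
  [[0,0,0],[0,0,0]],
])

```text
clock: 8.78
tcp_pos: [0.4837, 0.1354, 0.05]
orientation: [3.12, -0.363, -0.0]
contact_force: [0.2, -0.8, -1.2]
grip_width: 0.0351
```

>>> send_rows([
  [[0,0,0],[0,0,0]],
  [[0,0,0],[0,0,0]],
  [[0,0,0],[0,0,0]],
  [[0,0,0],[0,0,0]],
], fingers=255, grip_force=50)

```text
clock: 9.28
tcp_pos: [0.4839, 0.1355, 0.0502]
orientation: [-3.12, 0.363, -0.0]
contact_force: [-0.4, -0.1, 1.9]
grip_width: 0.011
```

```bash
python3 - <<'E'
from h import *
st(); snap('side','s6'); crop('s6',180,60,300,220,5,'cs6')
E
```

```text
t 9.275 tcp [0.4839 0.1355 0.0502] rv [-3.1203e+00  3.6330e-01 -3.0000e-04] F [-0.37 -0.07  1.95] w 0.011 q [-0.869  0.454  0.591  2.116 -0.399  0.681 -0.241]
```

View pics/cs6.png

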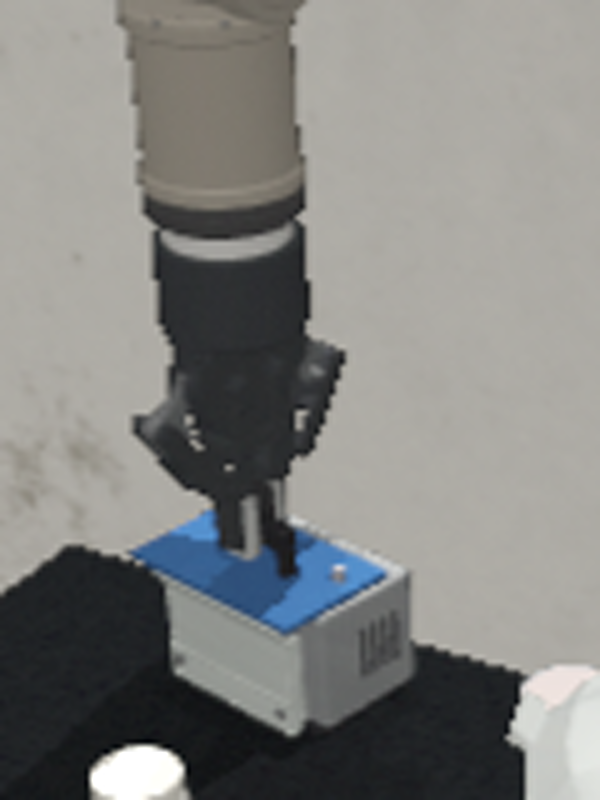

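>>> send_rows([
  [[0,0,-0.004],[0,0,0]],
  [[0,0,-0.008],[0,0,0]],
  [[0,0,-0.012],[0,0,0]],
  [[0,0,-0.015],[0,0,0]],
  [[0,0,-0.015],[0,0,0]],
  [[0,0,-0.006],[0,0,0]],
  [[0,0,0],[0,0,0]],
])

```text
clock: 10.2
tcp_pos: [0.484, 0.1358, 0.1106]
orientation: [-3.12, 0.363, -0.001]
contact_force: [-0.1, 0.2, -1.8]
grip_width: 0.0105
```

```bash
python3 - <<'E'
from h import *
st(); snap('side','s7');snap('top','t7');snap('wrist','w7')
im=np.hstack([cv2.resize(cv2.imread('pics/s7.png')[40:280,120:400],None,fx=1.4,fy=1.4),cv2.resize(cv2.imread('pics/t7.png')[90:330,80:360],None,fx=1.4,fy=1.4)]);cv2.imwrite('pics/m7.png',im)
E
```

```text
t 10.2 tcp [0.484  0.1358 0.1106] rv [-3.1197e+00  3.6270e-01 -1.1000e-03] F [-0.14  0.18 -1.84] w 0.0105 q [-0.942  0.354  0.668  2.077 -0.303  0.805 -0.323]
```

View pics/m7.png

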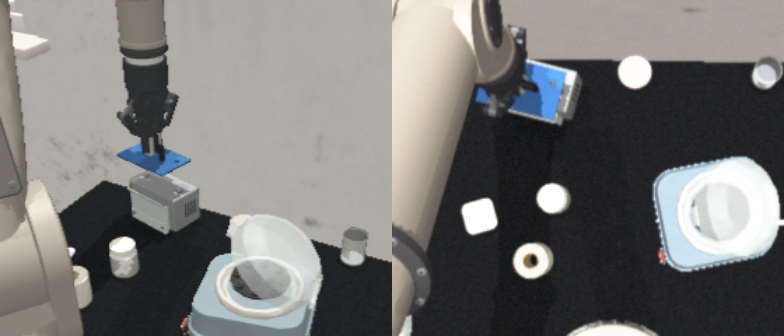

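View pics/w7.png

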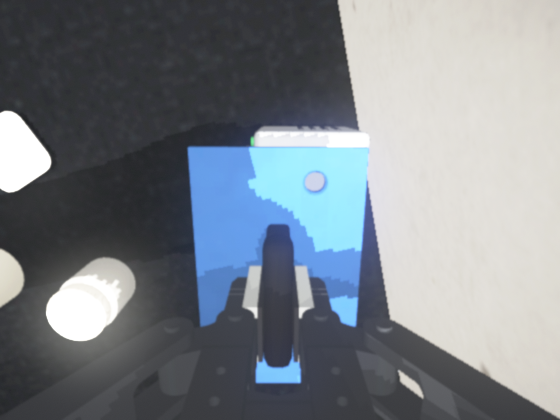

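>>> send_rows([
  [[-0.008,-0.006,0],[0,0,0]],
  [[-0.015,-0.01,0],[0,0,0]],
  [[-0.017,-0.012,0],[0,0,0]],
  [[-0.017,-0.012,0],[0,0,0]],
  [[-0.017,-0.012,0],[0,0,0]],
  [[-0.017,-0.012,0],[0,0,0]],
  [[-0.016,-0.011,0],[0,0,0]],
  [[-0.009,-0.006,0],[0,0,0]],
  [[-0.005,-0.002,0],[0,0,0]],
  [[0,0,0],[0,0,0]],
])

```text
clock: 11.6
tcp_pos: [0.385, 0.2439, 0.1101]
orientation: [3.12, -0.363, -0.0]
contact_force: [0.1, -0.3, -0.5]
grip_width: 0.0111
```

```bash
python3 - <<'E'
from h import *
st(); snap('side','s8');snap('top','t8');snap('wrist','w8')
im=np.hstack([cv2.resize(cv2.imread('pics/s8.png')[40:280,120:400],None,fx=1.4,fy=1.4),cv2.resize(cv2.imread('pics/t8.png')[90:330,80:360],None,fx=1.4,fy=1.4)]);cv2.imwrite('pics/m8.png',im)
E
```

```text
t 11.6 tcp [0.385  0.2439 0.1101] rv [ 3.1204e+00 -3.6320e-01 -1.0000e-04] F [ 0.12 -0.27 -0.46] w 0.0111 q [-1.264  0.266  0.659  2.177 -0.234  0.766 -0.684]
```

View pics/m8.png

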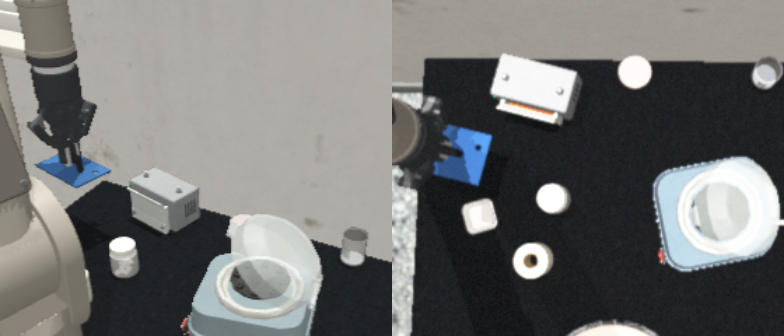

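View pics/w8.png

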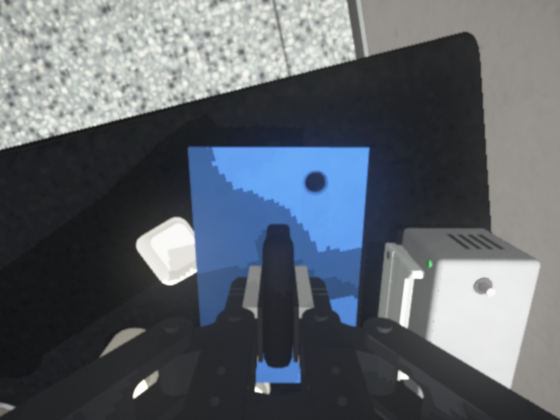

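```bash
python3 - <<'E'
from h import *
d=ld('w8');t=ld('t8')
y=np.radians(-13.6);X=np.array([np.cos(y),np.sin(y)]);Y=np.array([-X[1],X[0]]);C=np.array([.385,.244])
q=[C+a*.038*X+b*.06*Y for a,b in[(1,1),(1,-1),(-1,-1),(-1,1)]]
for n,dd in(('w8',d),('t8',t)):
    im=cv2.imread(f'pics/{n}.png');pp=np.array([proj(dd,[*p,0]) for p in q])
    cv2.polylines(im,[pp.round().astype(int)],True,(0,255,255),1);cv2.imwrite(f'pics/{n}o.png',im);print(np.round(pp))
print(np.round(q,3))
im=np.hstack([cv2.imread('pics/w8o.png')[:,:400],cv2.resize(cv2.imread('pics/t8o.png')[100:310,60:260],None,fx=2,fy=2)]);cv2.imwrite('pics/o8.png',im)
crop('t8',140,100,220,185,8,'ct8')
E
```

```text
[[327. 128.]
 [321. 267.]
 [236. 267.]
 [231. 127.]]
[[117. 182.]
 [166. 194.]
 [157. 225.]
 [108. 213.]]
[[0.436 0.293]
 [0.408 0.177]
 [0.334 0.195]
 [0.362 0.311]]
```

View pics/o8.png

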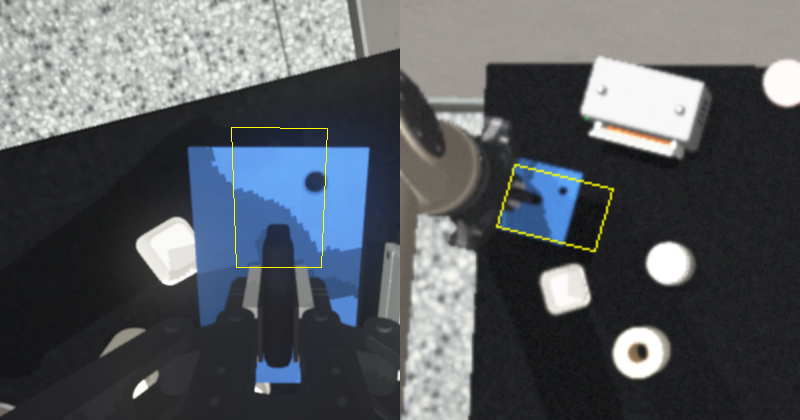

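View pics/ct8.png

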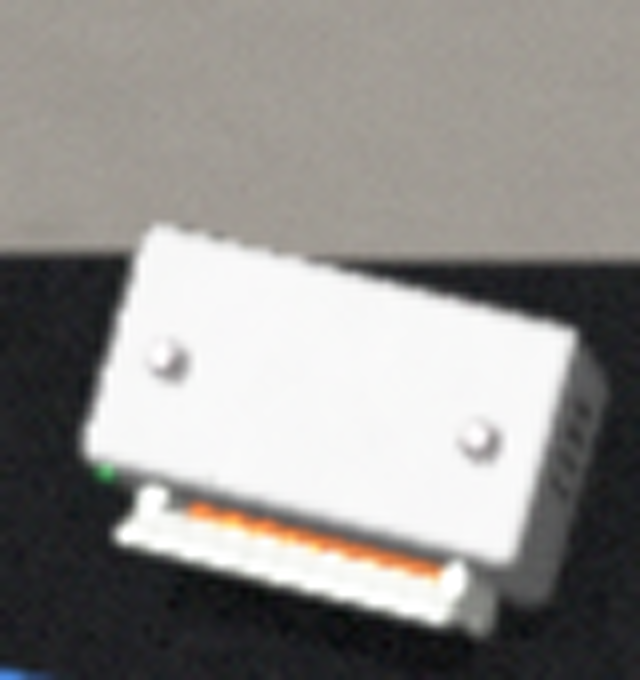

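>>> send_rows([
  [[0,0,0.01],[0,0,0]],
  [[0,0,0.02],[0,0,0]],
  [[0,0,0.02],[0,0,0]],
  [[0,0,0.02],[0,0,0]],
  [[0,0,0.02],[0,0,0]],
  [[0,0,0.014],[0,0,0]],
  [[0,0,0.009],[0,0,0]],
  [[0,0,0.006],[0,0,0]],
  [[0,0,0.004],[0,0,0]],
  [[0,0,0.003],[0,0,0]],
  [[0,0,0.002],[0,0,0]],
  [[0,0,0],[0,0,0]],
])

```text
clock: 13.25
tcp_pos: [0.3851, 0.2441, -0.0179]
orientation: [-3.12, 0.363, -0.0]
contact_force: [-0.6, -0.0, -1.1]
grip_width: 0.0106
```

>>> send_rows([
  [[0,0,0.002],[0,0,0]],
  [[0,0,0.002],[0,0,0]],
  [[0,0,0.001],[0,0,0]],
  [[0,0,0.001],[0,0,0]],
  [[0,0,0],[0,0,0]],
])

```text
clock: 13.88
tcp_pos: [0.385, 0.244, -0.024]
orientation: [3.12, -0.363, -0.0]
contact_force: [0.1, 0.8, -1.9]
grip_width: 0.011
```

```bash
python3 - <<'E'
from h import *
st(); snap('side','s9');crop('s9',100,80,260,230,5,'cs9')
E
```

```text
t 13.875 tcp [ 0.385  0.244 -0.024] rv [ 3.1204e+00 -3.6340e-01 -1.0000e-04] F [ 0.14  0.77 -1.95] w 0.011 q [-1.061  0.525  0.441  2.244 -0.498  0.465 -0.452]
```

View pics/cs9.png

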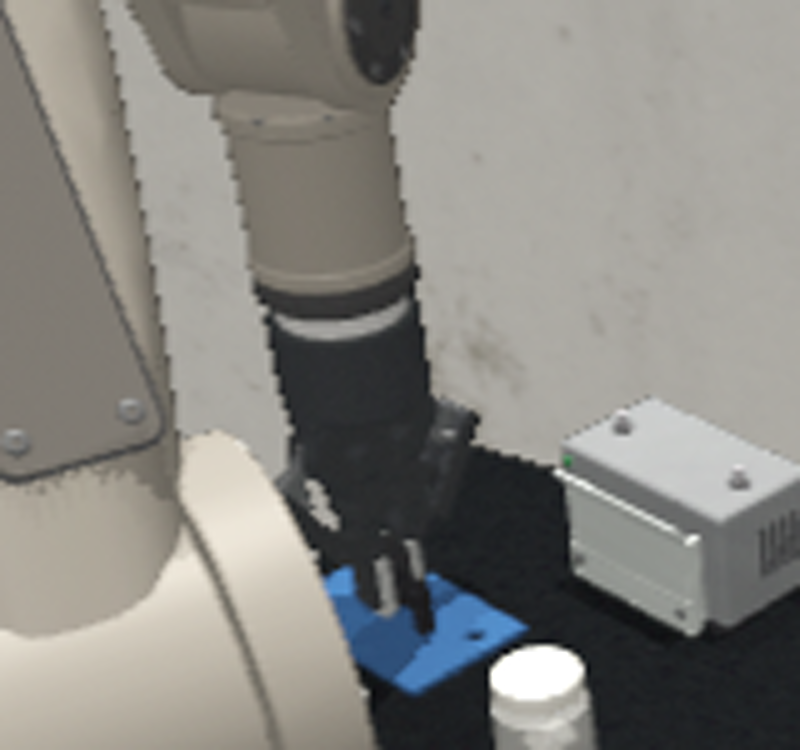

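>>> send_rows([
  [[0,0,0.001],[0,0,0]],
  [[0,0,0.001],[0,0,0]],
  [[0,0,0],[0,0,0]],
])

```text
clock: 14.3
tcp_pos: [0.3852, 0.2442, -0.0248]
orientation: [-3.119, 0.364, 0.001]
contact_force: [-3.7, -2.2, 19.2]
grip_width: 0.0111
```

>>> send_rows([
  [[0,0,-0.001],[0,0,0]],
  [[0,0,0],[0,0,0]],
  [[0,0,0],[0,0,0]],
  [[0,0,-0.004],[0,0,0]],
  [[0,0,-0.01],[0,0,0]],
  [[0,0,-0.02],[0,0,0]],
  [[0,0,-0.03],[0,0,0]],
  [[0,0,-0.03],[0,0,0]],
  [[0,0,-0.03],[0,0,0]],
  [[0,0,-0.03],[0,0,0]],
  [[0,0,-0.03],[0,0,0]],
  [[0,0,-0.03],[0,0,0]],
], fingers=150)

```text
clock: 15.8
tcp_pos: [0.3849, 0.2437, 0.1905]
orientation: [-3.12, 0.364, 0.0]
contact_force: [0.0, 0.1, -0.3]
grip_width: 0.0353
```

```bash
python3 - <<'E'
from h import *
st(); snap('wrist','w10');snap('side','s10')
E
```

```text
t 15.8 tcp [0.3849 0.2437 0.1905] rv [-3.120e+00  3.642e-01  2.000e-04] F [ 0.    0.13 -0.29] w 0.0353 q [-1.368  0.121  0.736  2.098 -0.1    0.955 -0.811]
```

View pics/w10.png

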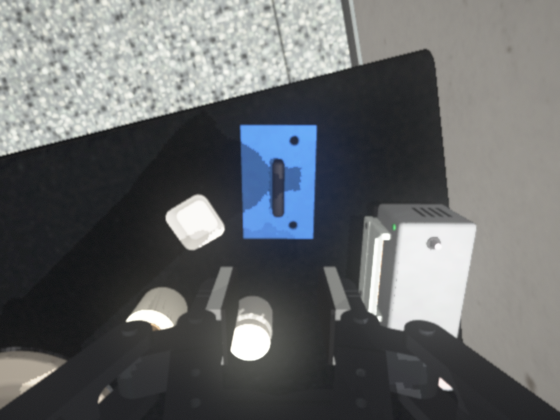

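View pics/s10.png

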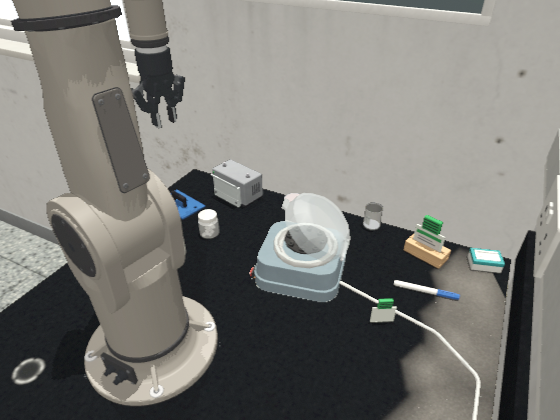

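>>> send_rows([
  [[0.015,0.018,-0.018],[0,0,0]],
  [[0.021,0.025,-0.018],[0,0,0]],
  [[0.023,0.026,-0.018],[0,0,0]],
  [[0.025,0.028,-0.018],[0,0,0]],
  [[0.022,0.03,-0.018],[0,0,0]],
  [[0.01,0.036,0],[0,0,0]],
  [[0.01,0.036,0],[0,0,0]],
  [[0.01,0.036,0],[0,0,0]],
  [[0.01,0.036,0],[0,0,0]],
  [[0.01,0.036,0],[0,0,0]],
  [[0.01,0.036,0],[0,0,0]],
  [[0.01,0.036,0],[0,0,0]],
  [[0.01,0.036,0],[0,0,0]],
  [[0.01,0.036,0],[0,0,0]],
  [[0.01,0.036,0],[0,0,0]],
  [[0.01,0.036,0],[0,0,0]],
  [[0.01,0.036,0],[0,0,0]],
  [[0.01,0.03,0],[0,0,0]],
  [[0,0,0],[0,0,0]],
  [[0,0,0],[0,0,0]],
])

```text
clock: 18.4
tcp_pos: [0.4791, -0.3827, 0.2785]
orientation: [-3.12, 0.364, 0.002]
contact_force: [-0.1, 0.1, -0.4]
grip_width: 0.0351
```

```bash
python3 - <<'E'
from h import *
st(); snap('wrist','w11');snap('side','s11');snap('top','t11');st()
E
```

```text
t 18.4 tcp [ 0.4791 -0.3827  0.2785] rv [-3.1196e+00  3.6350e-01  1.5000e-03] F [-0.11  0.14 -0.38] w 0.0351 q [-0.148  0.458  1.026  1.651 -0.408  1.267  0.725]
t 18.55 tcp [ 0.4798 -0.3821  0.2789] rv [-3.1198e+00  3.6070e-01  1.0000e-04] F [-0.56 -0.32 -0.37] w 0.035 q [-0.15   0.458  1.026  1.651 -0.408  1.267  0.725]
```

View pics/w11.png

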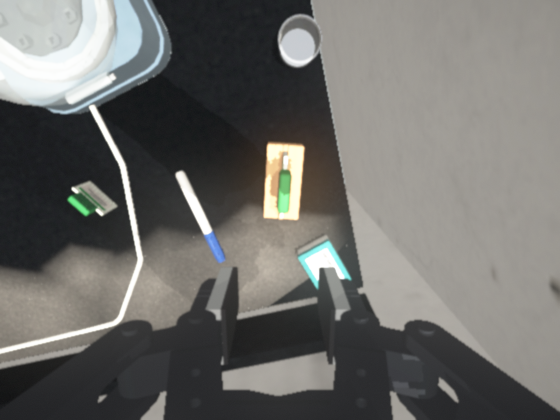

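View pics/s11.png

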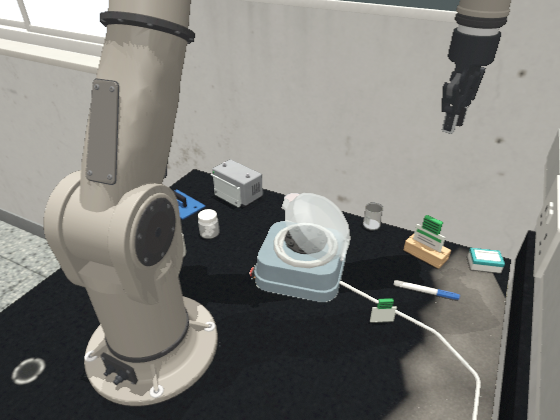

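View pics/t11.png

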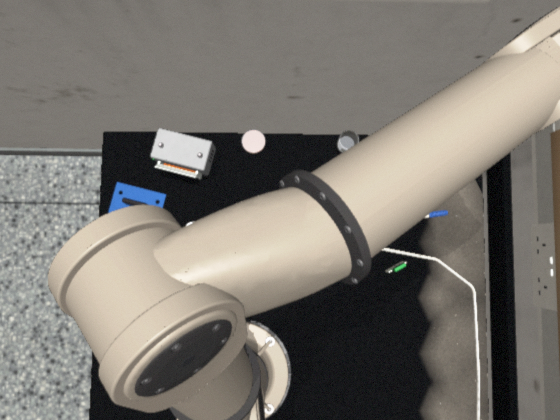

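```bash
python3 - <<'E'
from h import *
crop('w11',245,130,325,230,7,'cw11')
E
```

```text
(no output)
```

View pics/cw11.png

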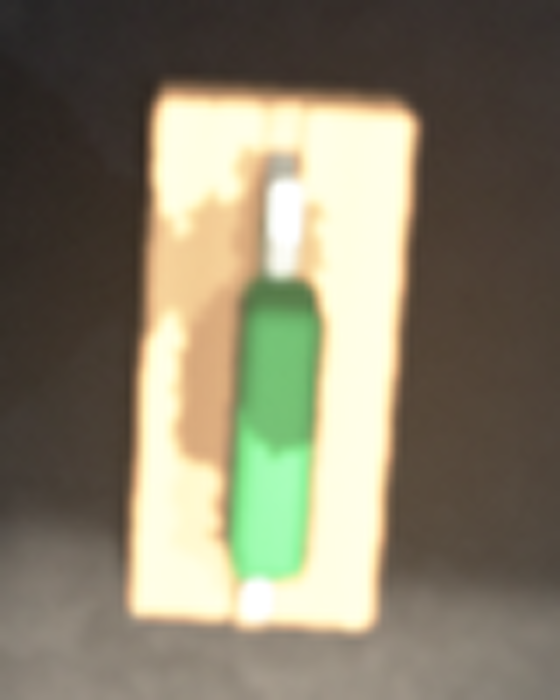

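```bash
python3 - <<'E'
from h import *
d=ld('w11');s=ld('s10')
t=lambda a,b:(245+(a+.5)/7-.5,130+(b+.5)/7-.5)
def yaw(a,b): e=a-b; return np.degrees(np.arctan2(-e[0],e[1])),np.linalg.norm(e)
c=[atz(d,*t(*p),.03) for p in [(155,92),(418,105),(378,628),(130,615)]];print(np.round(c,4),'mean',np.mean(c,0),yaw(c[0],c[3]),yaw(c[1],c[2]))
a,b=atz(d,*t(284,305),.104),atz(d,*t(268,578),.104);print('grip',a,b,(a+b)/2,yaw(a,b))
a,b=atz(d,*t(286,103),.03),atz(d,*t(238,622),.03);print('slot',a,b,(a+b)/2,yaw(a,b))
a,b=atz(d,*t(285,180),.07),atz(d,*t(255,612),.07);print('plate top',a,b,(a+b)/2,yaw(a,b))
E
```

```text
[[ 0.4733 -0.3438  0.03  ]
 [ 0.516  -0.3561  0.03  ]
 [ 0.4897 -0.4448  0.03  ]
 [ 0.4469 -0.4322  0.03  ]] mean [ 0.48146719 -0.39425555  0.03      ] (np.float64(-16.629877829262785), np.float64(0.0922577094893172)) (np.float64(-16.526830968484255), np.float64(0.09252833565569155))
grip [ 0.48781902 -0.37129705  0.104     ] [ 0.47641505 -0.41027249  0.104     ] [ 0.48211703 -0.39078477  0.104     ] (np.float64(-16.309139292715965), np.float64(0.04060954694045857))
slot [ 0.49438347 -0.35068271  0.03      ] [ 0.46545374 -0.43795687  0.03      ] [ 0.47991861 -0.39431979  0.03      ] (np.float64(-18.339381439900528), np.float64(0.09194405263428133))
plate top [ 0.49165394 -0.35826874  0.07      ] [ 0.47128478 -0.42499602  0.07      ] [ 0.48146936 -0.39163238  0.07      ] (np.float64(-16.975329764922922), np.float64(0.06976699043328398))
```

>>> send_rows([
  [[0.0042,0.0082,0.01],[0,0,0.68]],
  [[0,0,0.025],[0,0,0]],
  [[0,0,0.03],[0,0,0]],
  [[0,0,0.03],[0,0,0]],
  [[0,0,0.03],[0,0,0]],
  [[0,0,0.03],[0,0,0]],
  [[0,0,0.02],[0,0,0]],
  [[0,0,0.01],[0,0,0]],
  [[0,0,0],[0,0,0]],
  [[0,0,0],[0,0,0]],
])

```text
clock: 19.8
tcp_pos: [0.4821, -0.393, 0.0951]
orientation: [3.108, -0.456, 0.002]
contact_force: [-0.4, -1.0, 0.8]
grip_width: 0.0351
```

```bash
python3 - <<'E'
from h import *
st(); snap('wrist','w12');snap('side','s12');st()
crop('w12',150,120,410,420,2.6,'cw12');crop('s12',380,100,500,280,4,'cs12')
E
```

```text
t 19.8 tcp [ 0.4821 -0.393   0.0951] rv [ 3.1075e+00 -4.5610e-01  2.3000e-03] F [-0.36 -1.01  0.82] w 0.0351 q [-0.019  0.657  0.872  1.818 -0.609  0.957  0.826]
t 19.9 tcp [ 0.4822 -0.3928  0.0951] rv [ 3.1077e+00 -4.5570e-01  2.5000e-03] F [ 0.22 -0.29 -0.49] w 0.0352 q [-0.019  0.656  0.872  1.818 -0.609  0.957  0.827]
```

View pics/cw12.png

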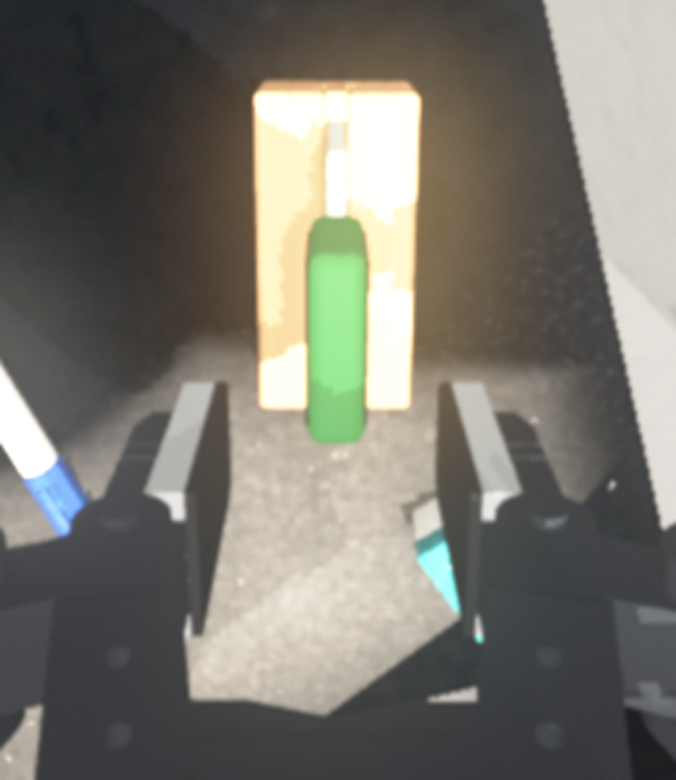

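View pics/cs12.png

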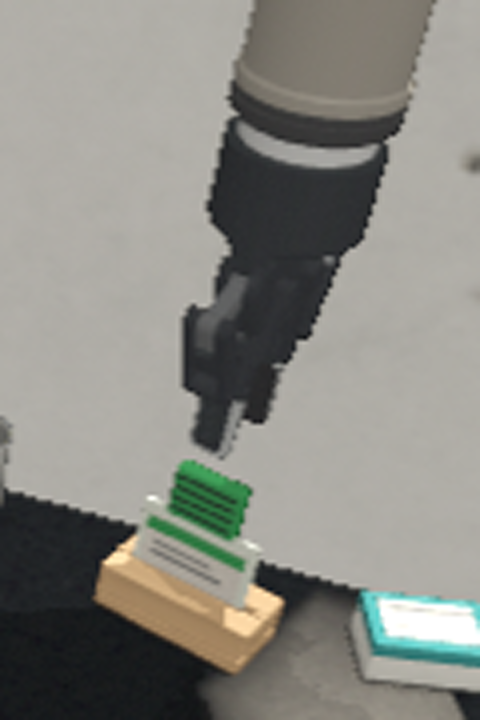

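```bash
python3 - <<'E'
from h import *
d=ld('w12')
t=lambda a,b:(150+(a+.5)/2.6-.5,120+(b+.5)/2.6-.5)
a,b=atz(d,*t(337,255),.104),atz(d,*t(336,440),.104)
o=st();M=R.from_rotvec(o['orientation']).as_matrix()
print(a,b,np.linalg.norm(a-b),M.T@(((a+b)/2)-o['tcp_pos']),np.degrees(np.arctan2(M[1,0],M[0,0])))
for p in [(308,290),(366,290)]: print(M.T@(atz(d,*t(*p),.104)-o['tcp_pos']))
E
```

```text
t 19.9 tcp [ 0.4822 -0.3928  0.0951] rv [ 3.1077e+00 -4.5570e-01  2.5000e-03] F [ 0.22 -0.29 -0.49] w 0.0352 q [-0.019  0.656  0.872  1.818 -0.609  0.957  0.827]
[ 0.48787782 -0.37153465  0.104     ] [ 0.47636381 -0.40930529  0.104     ] 0.03948663164539576 [-0.00072795 -0.00226759 -0.00894777] -16.685712429364685
[-0.00625274 -0.01492531 -0.00896179]
[ 0.00498911 -0.01490824 -0.00894303]
```

>>> send_rows([
  [[-0.0006,-0.002,0.01],[0,0,0]],
  [[0,0,0.014],[0,0,0]],
  [[0,0,0.014],[0,0,0]],
  [[0,0,0.01],[0,0,0]],
  [[0,0,0.008],[0,0,0]],
  [[0,0,0.006],[0,0,0]],
  [[0,0,0],[0,0,0]],
])

```text
clock: 20.78
tcp_pos: [0.4815, -0.3902, 0.0317]
orientation: [-3.108, 0.456, 0.001]
contact_force: [-0.1, -0.4, -0.2]
grip_width: 0.0352
```

>>> send_rows([
  [[0,0,0],[0,0,0]],
  [[0,0,0],[0,0,0]],
  [[0,0,0],[0,0,0]],
  [[0,0,0],[0,0,0]],
], fingers=255, grip_force=80)

```text
clock: 21.28
tcp_pos: [0.4825, -0.3907, 0.0326]
orientation: [3.108, -0.455, 0.003]
contact_force: [2.6, -0.5, 2.0]
grip_width: 0.0113
```

```bash
python3 - <<'E'
from h import *
st(); snap('wrist','w13');snap('side','s13');st()
crop('w13',180,120,380,420,2.5,'cw13');crop('s13',380,100,500,280,4,'cs13')
cv2.imwrite('pics/m13.png',np.hstack([cv2.resize(cv2.imread('pics/cw13.png'),(400,600)),cv2.resize(cv2.imread('pics/cs13.png'),(400,600))]))
E
```

```text
t 21.275 tcp [ 0.4825 -0.3907  0.0326] rv [ 3.1077e+00 -4.5540e-01  2.6000e-03] F [ 2.56 -0.52  2.02] w 0.0113 q [ 0.027  0.728  0.797  1.854 -0.683  0.855  0.878]
t 21.375 tcp [ 0.4824 -0.3906  0.0326] rv [ 3.1078e+00 -4.5540e-01  2.4000e-03] F [ 2.22 -1.51  2.66] w 0.0111 q [ 0.027  0.728  0.797  1.854 -0.683  0.855  0.878]
```

View pics/m13.png

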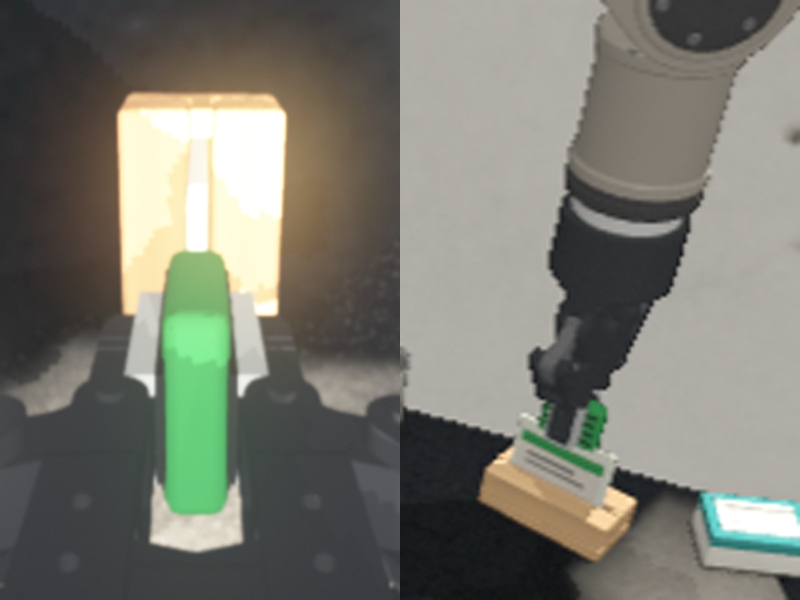

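>>> send_rows([
  [[0,0,-0.003],[0,0,0]],
  [[0,0,-0.006],[0,0,0]],
  [[0,0,-0.01],[0,0,0]],
  [[0,0,-0.015],[0,0,0]],
  [[0,0,-0.02],[0,0,0]],
  [[0,0,-0.025],[0,0,0]],
  [[0,0,-0.025],[0,0,0]],
  [[0,0,-0.026],[0,0,0]],
  [[0,0,0],[0,0,0]],
  [[0,0,0],[0,0,0]],
])

```text
clock: 22.62
tcp_pos: [0.481, -0.3897, 0.1617]
orientation: [-3.108, 0.456, 0.001]
contact_force: [-0.3, -0.8, -0.8]
grip_width: 0.0112
```

```bash
python3 - <<'E'
from h import *
st(); snap('wrist','w14');snap('side','s14')
crop('w14',180,120,380,420,2.5,'cw14');crop('s14',370,60,510,270,3,'cs14')
cv2.imwrite('pics/m14.png',np.hstack([cv2.resize(cv2.imread('pics/cw14.png'),(400,600)),cv2.resize(cv2.imread('pics/cs14.png'),(400,600))]))
E
```

```text
t 22.625 tcp [ 0.481  -0.3897  0.1617] rv [-3.1075e+00  4.5580e-01  1.5000e-03] F [-0.32 -0.82 -0.77] w 0.0112 q [-0.073  0.582  0.944  1.771 -0.533  1.069  0.769]
```

View pics/m14.png

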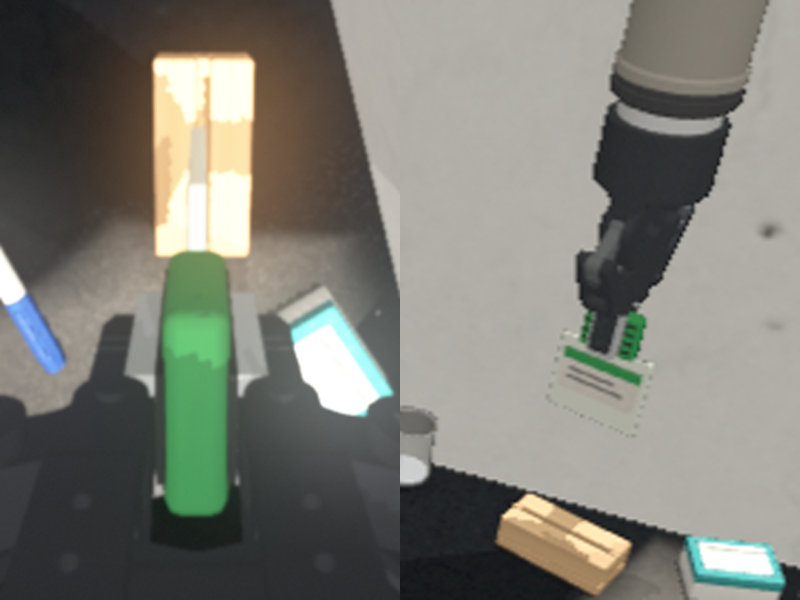

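```bash
python3 - <<'E'
from h import *
crop('s14',410,160,470,220,10,'cc14')
s=ld('s14');w=ld('w14');T=np.array([.481,-.3897,.1617]);M=R.from_rotvec([-3.1075,.4558,.0015]).as_matrix()
for n,p in [('BL',(0,-.035,.0226)),('BR',(0,.035,.0226)),('TR',(0,.035,-.0374)),('TL',(0,-.035,-.0374))]:
    q=T+M@np.array(p);print(n,'side10x',(proj(s,q)-[410,160])*10+4.5,'wrist2x',(proj(w,q)-[180,120])*2+.5)
E
```

```text
BL side10x [109.75931712 395.57059143] wrist2x [200.79037722 120.97559141]
BR side10x [410.20238058 526.77665102] wrist2x [200.47788683 340.36097089]
TR side10x [481.48972686 285.69017153] wrist2x [202.16745686 464.87087513]
TL side10x [165.74343261 159.58780253] wrist2x [202.84006022 176.71950927]
```

View pics/cc14.png

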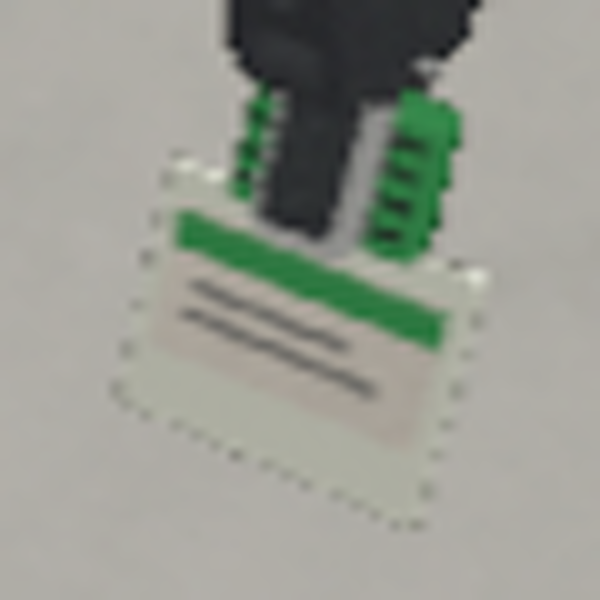

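>>> send_rows([
  [[0,0,-0.02],[0,0,-0.61]],
  [[0,0,-0.04],[0,0,0]],
  [[-0.004,-0.016,-0.02],[0,0,0]],
  [[-0.009,-0.034,-0.01],[0,0,0]],
  [[-0.009,-0.034,0],[0,0,0]],
  [[-0.009,-0.034,0],[0,0,0]],
  [[-0.009,-0.034,0],[0,0,0]],
  [[-0.009,-0.034,0],[0,0,0]],
  [[-0.009,-0.034,0],[0,0,0]],
  [[-0.009,-0.034,0],[0,0,0]],
  [[-0.009,-0.034,0],[0,0,0]],
  [[-0.009,-0.034,0],[0,0,0]],
  [[-0.009,-0.034,0],[0,0,0]],
  [[-0.009,-0.034,0],[0,0,0]],
  [[-0.009,-0.034,0],[0,0,0]],
  [[-0.009,-0.034,0],[0,0,0]],
  [[-0.009,-0.034,0],[0,0,0]],
  [[-0.009,-0.034,0],[0,0,0]],
  [[-0.008,-0.016,0],[0,0,0]],
  [[0,0,0],[0,0,0]],
])

```text
clock: 25.22
tcp_pos: [0.4663, 0.1714, 0.2523]
orientation: [3.119, -0.369, 0.0]
contact_force: [0.5, -0.5, -0.7]
grip_width: 0.011
```

```bash
python3 - <<'E'
from h import *
st(); snap('wrist','w15');snap('side','s15');st()
crop('w15',180,100,380,420,2.4,'cw15')
crop('t8',140,100,220,185,8,'ct8')
EOF=1
E
```

```text
t 25.225 tcp [0.4663 0.1714 0.2523] rv [ 3.1195e+00 -3.6920e-01  1.0000e-04] F [ 0.53 -0.48 -0.71] w 0.011 q [-1.435  0.193  1.114  1.947 -0.193  1.116 -0.479]
t 25.325 tcp [0.4667 0.1695 0.2523] rv [ 3.1191 -0.375   0.    ] F [ 0.25 -0.14 -0.98] w 0.0112 q [-1.433  0.193  1.116  1.948 -0.192  1.116 -0.479]
```

View pics/w15.png

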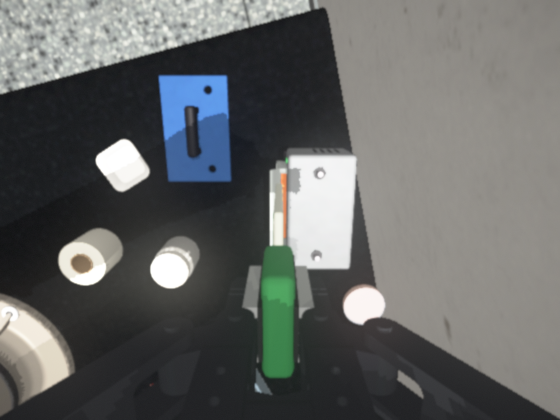

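View pics/s15.png

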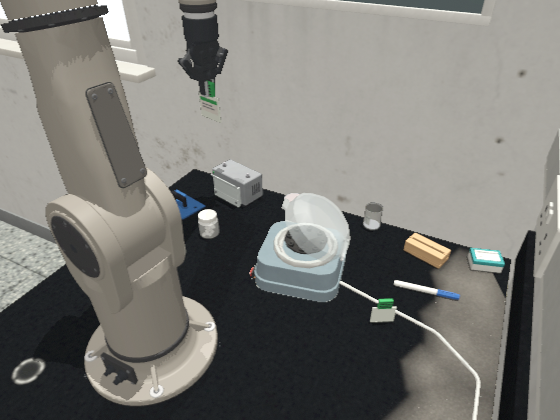

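```bash
python3 - <<'E'
from h import *
st(); snap('wrist','w16');st()
crop('w16',260,140,370,280,5,'cw16')
E
```

```text
t 25.325 tcp [0.4667 0.1695 0.2523] rv [ 3.1191 -0.375   0.    ] F [ 0.25 -0.14 -0.98] w 0.0112 q [-1.433  0.193  1.116  1.948 -0.192  1.116 -0.479]
t 25.375 tcp [0.4667 0.1694 0.2523] rv [-3.1189e+00  3.7590e-01  1.0000e-04] F [-0.66 -0.32 -0.92] w 0.0109 q [-1.433  0.193  1.116  1.948 -0.193  1.116 -0.479]
```

View pics/cw16.png

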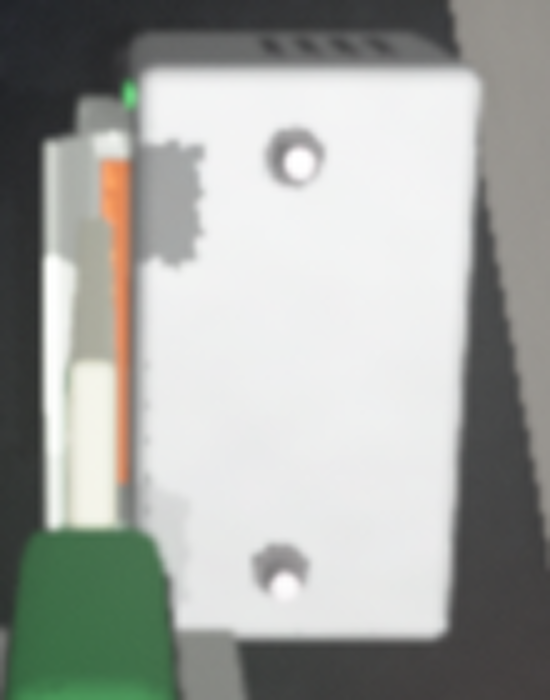

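```bash
python3 - <<'E'
from h import *
from scipy.optimize import least_squares
def fr(a): return np.array([np.cos(a),np.sin(a)]),np.array([-np.sin(a),np.cos(a)])
obs=[]
w=ld('w16');t8=ld('t8');t0=ld('top0')
tw=lambda a,b:(260+(a+.5)/5-.5,140+(b+.5)/5-.5)
tt=lambda a,b:(140+(a+.5)/8-.5,100+(b+.5)/8-.5)
t00=lambda a,b:(130+(a+.5)/8-.5,110+(b+.5)/8-.5)
P=[(.012,.045,.085),(.012,-.045,.085)]
C=[(-.02,.063,.075),(.05,.063,.075),(.05,-.063,.075),(-.02,-.063,.075)]
sets={'w':[(w,tw(298,162),P[0]),(w,tw(285,587),P[1]),(w,tw(135,68),C[0]),(w,tw(481,70),C[1]),(w,tw(449,640),C[2])],
't8':[(t8,tt(165,357),P[0]),(t8,tt(478,437),P[1]),(t8,tt(84,460),C[0]),(t8,tt(150,224),C[1]),(t8,tt(580,330),C[2]),(t8,tt(515,565),C[3])],
't0':[(t0,t00(243,275),P[0]),(t0,t00(557,355),P[1])]}
def solve(S):
    def f(v):
        X,Y=fr(v[2]);o=[]
        for d,p,q in S:
            g=np.array([*(v[:2]+q[0]*X+q[1]*Y),q[2]]); o+=list(atz(d,*p,q[2])[:2]-g[:2])
        return np.array(o)*1e3
    r_=least_squares(f,[.487,.133,-.24]);return r_.x,f(r_.x)
for k,S in sets.items():
    v,e=solve(S);X,Y=fr(v[2]);print(k,v[:2].round(4),np.degrees(v[2]).round(2),'slot',(v[:2]-.0235*X).round(4),'res mm',e.round(1))
v,e=solve(sum(sets.values(),[]));X,Y=fr(v[2]);print('all',v,'slot',v[:2]-.0235*X)
E
```

```text
w [0.4859 0.1338] -13.48 slot [0.463  0.1393] res mm [ 0.4  0.2  0.3  0.2  0.5 -0.7 -1.  -1.  -0.1  1.3]
t8 [0.4873 0.1327] -13.26 slot [0.4645 0.1381] res mm [ 0.3 -0.2 -0.2  0.4  0.  -1.1 -0.9 -0.9 -0.4  0.8  1.2  1. ]
t0 [0.4879 0.1334] -13.61 slot [0.4651 0.1389] res mm [-0.  -0.1  0.   0.1]
all [ 0.48686796  0.13322302 -0.23179465] slot [0.46399646 0.13862155]
```

```bash
python3 - <<'E'
from h import *
w=ld('w16');Tc=w['T_tool_cam']
tw=lambda a,b:(260+(a+.5)/5-.5,140+(b+.5)/5-.5)
def toolat(p,z):
    c=np.array([(p[0]-w['cx'])/w['fx'],(p[1]-w['cy'])/w['fy'],1]);o=Tc[:3,3];k=Tc[:3,:3]@c;return o+k*(z-o[2])/k[2]
for n,a,b,z in [('bot corner L',79,218,.0226),('bot R',112,218,.0226),('top corner L',70,362,-.0374),('top R',115,362,-.0374),('grip L',30,532,-.0374-.0),('grip R',160,532,-.0374)]: print(n,toolat(tw(a,b),z).round(4))
o=r.get_obs();M=R.from_rotvec(o['orientation']).as_matrix();print(np.degrees(np.arctan2(M[1,0],M[0,0])))
for n,s in (('w',(.463,.1393)),('all',(.464,.1386)),('t8',(.4645,.1381))): print(n,(M.T@(np.array([*s,.2523])-o['tcp_pos'])).round(4))
E
```

```text
bot corner L [-0.0028 -0.0334  0.0226]
bot R [ 0.001  -0.0334  0.0226]
top corner L [-0.0032 -0.0334 -0.0374]
top R [ 0.0005 -0.0334 -0.0374]
grip L [-0.0066 -0.0184 -0.0374]
grip R [ 0.0044 -0.0184 -0.0374]
-13.745938523843954
w [ 0.0035  0.0301 -0.    ]
all [ 0.0047  0.0305 -0.    ]
t8 [ 0.0053  0.0309 -0.    ]
```

>>> send_rows([
  [[0.002,0.014,0.01],[0,0,-0.06]],
  [[0.0018,0.0147,0.02],[0,0,0]],
  [[0,0,0.025],[0,0,0]],
  [[0,0,0.025],[0,0,0]],
  [[0,0,0.025],[0,0,0]],
  [[0,0,0.02],[0,0,0]],
  [[0,0,0.01],[0,0,0]],
  [[0,0,0.004],[0,0,0]],
  [[0,0,0],[0,0,0]],
  [[0,0,0],[0,0,0]],
])

```text
clock: 26.62
tcp_pos: [0.4639, 0.1425, 0.1137]
orientation: [-3.12, 0.364, -0.001]
contact_force: [-1.8, 0.4, -0.7]
grip_width: 0.011
```

```bash
python3 - <<'E'
from h import *
st(); snap('wrist','w17');snap('side','s17');snap('top','t17');st()
crop('w17',180,100,380,400,2.6,'cw17');crop('s17',180,120,290,220,7,'cs17')
E
```

```text
t 26.625 tcp [0.4639 0.1425 0.1137] rv [-3.1196e+00  3.6440e-01 -1.3000e-03] F [-1.78  0.4  -0.68] w 0.011 q [-1.183  0.395  0.946  2.122 -0.438  0.829 -0.202]
t 26.775 tcp [0.4638 0.1426 0.1135] rv [-3.1198e+00  3.6410e-01 -9.0000e-04] F [ 0.33 -0.19 -1.03] w 0.0108 q [-1.183  0.396  0.946  2.122 -0.438  0.829 -0.202]
```

View pics/cw17.png

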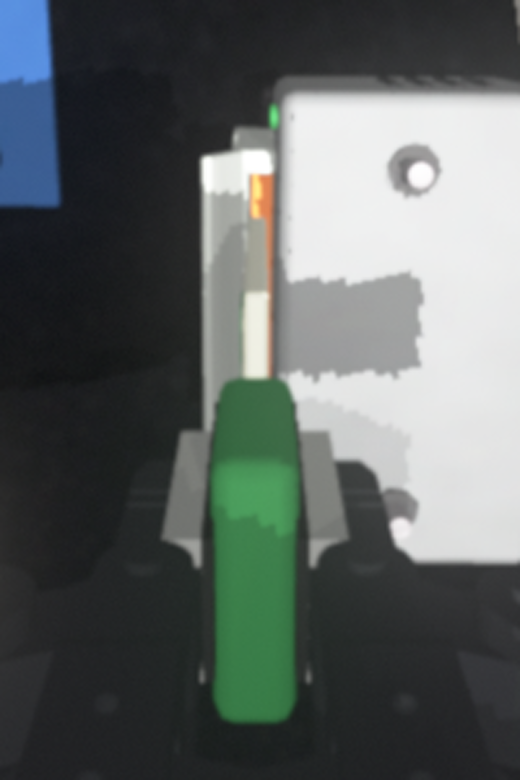

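View pics/cs17.png

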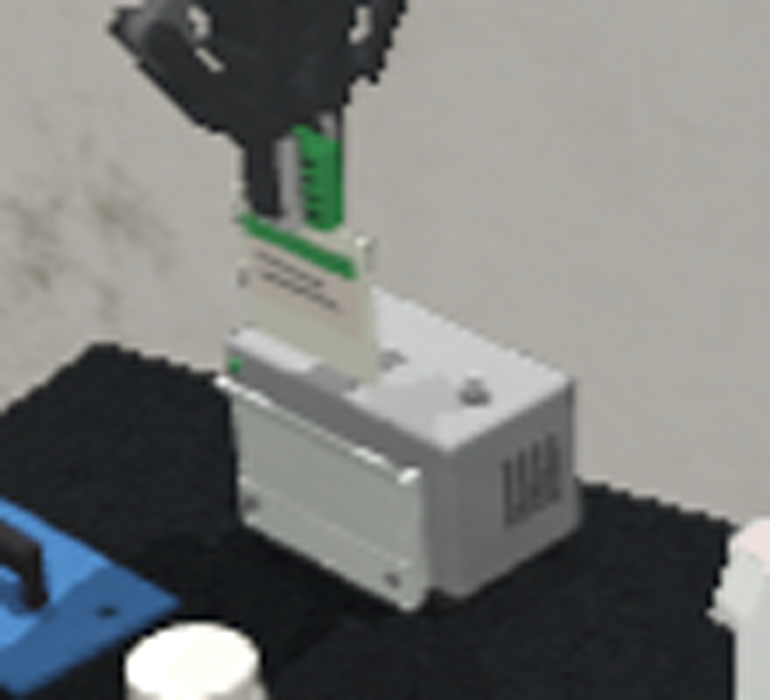

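```bash
python3 - <<'E'
from h import *
w=ld('w17');Tc=w['T_tool_cam'];H=.1136
tw=lambda a,b:(180+(a+.5)/2.6-.5,100+(b+.5)/2.6-.5)
def toolat(p,z):
    c=np.array([(p[0]-w['cx'])/w['fx'],(p[1]-w['cy'])/w['fy'],1]);o=Tc[:3,3];k=Tc[:3,:3]@c;return o+k*(z-o[2])/k[2]
for n,a,b,z in [('plate bot L',247,220,.0226),('plate bot R',267,220,.0226),('plate top L',245,292,-.0374),('top R',268,292,-.0374),('pinL',421,175,H-.085),('pinR',401,527,H-.085),('house FL',277,93,H-.075),('front edge low',274,380,H-.075),('lip top outer FL',202,157,H-.07),('lip outer low',203,420,H-.07),('housing FR y',450,562,H-.075)]: print(n,toolat(tw(a,b),z).round(4))
E
```

```text
plate bot L [-0.0032 -0.0327  0.0226]
plate bot R [ 0.0012 -0.0327  0.0226]
plate top L [-0.003  -0.0334 -0.0374]
top R [ 0.0006 -0.0334 -0.0374]
pinL [ 0.0358 -0.0417  0.0286]
pinR [0.0354 0.0473 0.0286]
house FL [ 0.0036 -0.059   0.0386]
front edge low [0.0033 0.0114 0.0386]
lip top outer FL [-0.0141 -0.0438  0.0436]
lip outer low [-0.015   0.0246  0.0436]
housing FR y [0.0508 0.0638 0.0386]
```

>>> send_rows([
  [[0.0006,0,0.004],[0,0,0]],
  [[0,0,0.004],[0,0,0]],
  [[0,0,0.004],[0,0,0]],
  [[0,0,0.004],[0,0,0]],
  [[0,0,0.004],[0,0,0]],
  [[0,0,0.004],[0,0,0]],
  [[0,0,0],[0,0,0]],
], grip_force=100)

```text
clock: 27.65
tcp_pos: [0.4639, 0.1421, 0.0888]
orientation: [3.12, -0.365, -0.001]
contact_force: [-0.0, 0.2, -0.4]
grip_width: 0.0105
```

>>> send_rows([
  [[0,0,0.004],[0,0,0]],
  [[0,0,0.004],[0,0,0]],
  [[0,0,0.004],[0,0,0]],
  [[0,0,0],[0,0,0]],
])

```text
clock: 28.15
tcp_pos: [0.4639, 0.1421, 0.0768]
orientation: [3.12, -0.365, -0.001]
contact_force: [0.9, -0.0, -1.1]
grip_width: 0.0107
```

```bash
python3 - <<'E'
from h import *
st(); snap('wrist','w18');snap('side','s18');st()
crop('w18',180,100,380,400,2.6,'cw18');crop('s18',180,120,290,220,7,'cs18')
E
```

```text
t 28.15 tcp [0.4639 0.1421 0.0768] rv [ 3.120e+00 -3.647e-01 -6.000e-04] F [ 0.86 -0.01 -1.14] w 0.0107 q [-1.117  0.456  0.875  2.147 -0.514  0.759 -0.14 ]
t 28.25 tcp [0.4641 0.1421 0.0771] rv [ 3.1203e+00 -3.6500e-01 -1.0000e-04] F [0.53 0.44 0.39] w 0.0108 q [-1.117  0.456  0.876  2.147 -0.513  0.759 -0.14 ]
```

View pics/cw18.png

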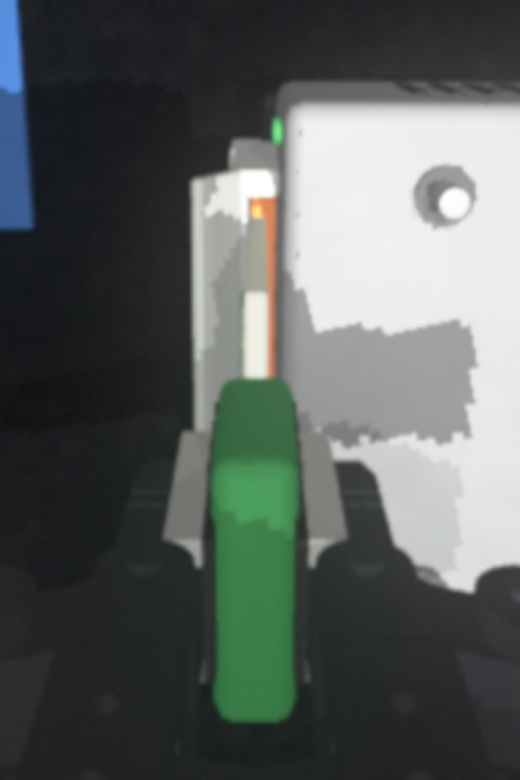

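View pics/cs18.png

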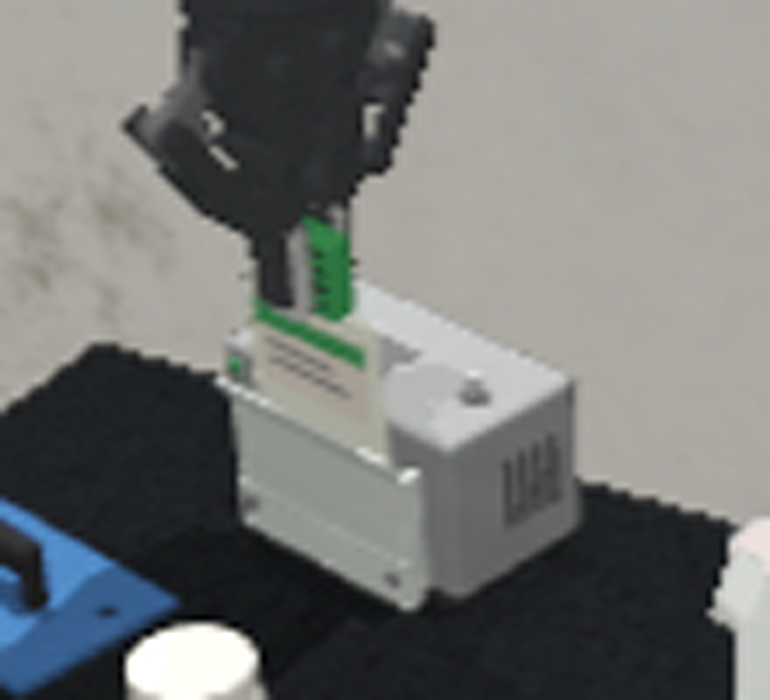

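>>> send_rows([
  [[0,0,0.003],[0,0,0]],
  [[0,0,0.003],[0,0,0]],
  [[0,0,0.003],[0,0,0]],
  [[0,0,0.003],[0,0,0]],
  [[0,0,0],[0,0,0]],
])

```text
clock: 28.88
tcp_pos: [0.464, 0.1421, 0.0649]
orientation: [3.12, -0.365, -0.0]
contact_force: [-0.1, 0.6, -0.3]
grip_width: 0.0107
```

>>> send_rows([
  [[0,0,0.002],[0,0,0]],
  [[0,0,0.002],[0,0,0]],
  [[0,0,0.002],[0,0,0]],
  [[0,0,0],[0,0,0]],
])

```text
clock: 29.38
tcp_pos: [0.4642, 0.1423, 0.0591]
orientation: [-3.12, 0.365, 0.0]
contact_force: [-0.2, 0.5, 1.9]
grip_width: 0.0108
```

>>> send_rows([
  [[0,0,0.001],[0,0,0]],
  [[0,0,0.001],[0,0,0]],
  [[0,0,0.001],[0,0,0]],
  [[0,0,0.001],[0,0,0]],
  [[0,0,0.001],[0,0,0]],
  [[0,0,0],[0,0,0]],
])

```text
clock: 30.12
tcp_pos: [0.4642, 0.1422, 0.0541]
orientation: [-3.12, 0.365, -0.0]
contact_force: [-0.9, -0.0, 5.4]
grip_width: 0.0108
```

>>> send_rows([
  [[0,0,0.001],[0,0,0]],
  [[0,0,0.001],[0,0,0]],
  [[0,0,0],[0,0,0]],
])

```text
clock: 30.5
tcp_pos: [0.4644, 0.1422, 0.0525]
orientation: [-3.12, 0.365, -0.0]
contact_force: [-1.2, -0.4, 11.2]
grip_width: 0.0107
```

>>> send_rows([
  [[0,0,0.0006],[0,0,0]],
  [[0,0,0],[0,0,0]],
  [[0,0,0],[0,0,0]],
])

```text
clock: 30.88
tcp_pos: [0.4645, 0.1423, 0.0524]
orientation: [-3.119, 0.365, 0.0]
contact_force: [-3.4, -0.7, 18.3]
grip_width: 0.0108
```

```bash
python3 - <<'E'
from h import *
st(); snap('wrist','w19');snap('side','s19');snap('top','t19');st()
crop('w19',180,100,380,400,2.6,'cw19');crop('s19',180,120,290,220,7,'cs19')
E
```

```text
t 30.875 tcp [0.4645 0.1423 0.0524] rv [-3.119e+00  3.650e-01  2.000e-04] F [-3.41 -0.68 18.33] w 0.0108 q [-1.072  0.495  0.824  2.161 -0.566  0.711 -0.097]
t 31.025 tcp [0.4645 0.1423 0.0524] rv [-3.119e+00  3.651e-01  2.000e-04] F [-3.84 -0.21 16.98] w 0.0109 q [-1.072  0.495  0.824  2.161 -0.566  0.711 -0.097]
```

View pics/cw19.png

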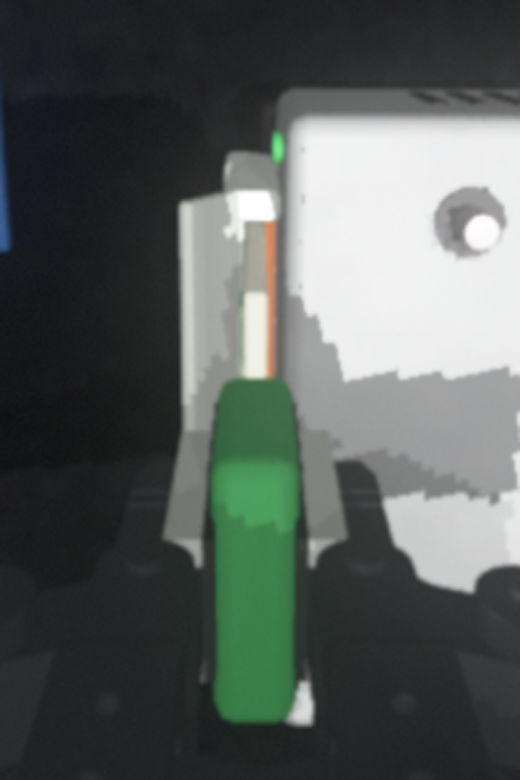

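View pics/cs19.png

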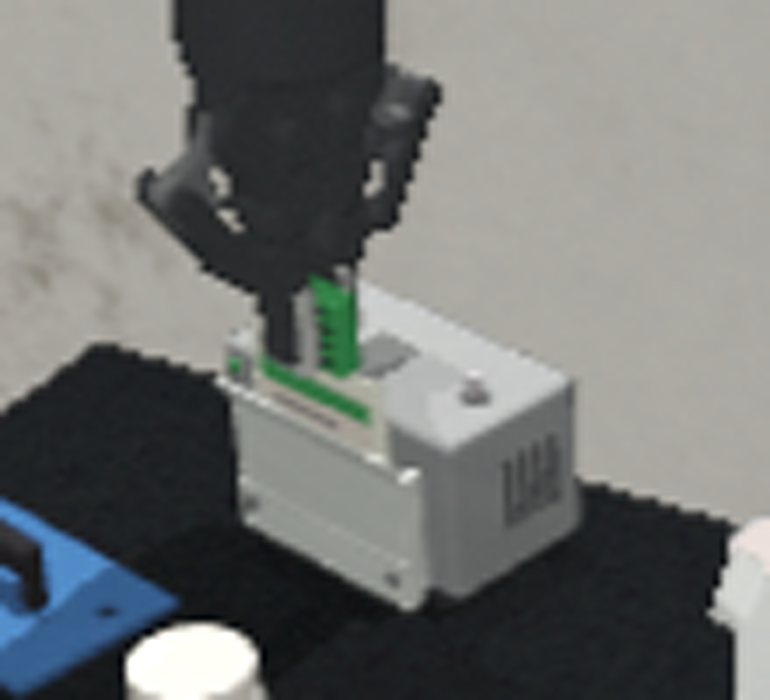

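View pics/s19.png

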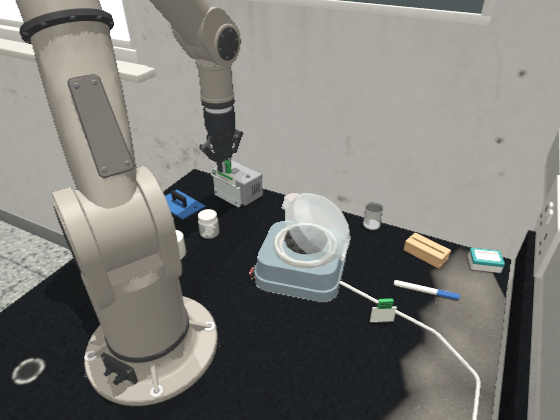

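>>> send_rows([
  [[0,0,0],[0,0,0]],
  [[0,0,0],[0,0,0]],
  [[0,0,0],[0,0,0]],
  [[0,0,0],[0,0,0]],
])

```text
clock: 31.52
tcp_pos: [0.4645, 0.1423, 0.0524]
orientation: [-3.119, 0.365, 0.0]
contact_force: [-4.2, -0.7, 18.4]
grip_width: 0.0107
```

```bash
python3 - <<'E'
from h import *
st(); print(r.hand_in())
E
```

```text
t 31.525 tcp [0.4645 0.1423 0.0524] rv [-3.119e+00  3.651e-01  2.000e-04] F [-4.16 -0.7  18.43] w 0.0107 q [-1.072  0.495  0.824  2.161 -0.566  0.711 -0.097]
the job is handed in; nothing more can be done
None
```

I finished the job and handed it in at 31.5 s. The hand-in gives no verdict, so what follows rests on my own checks.

- **Cover plate:** It was lifted off the pins, set down on the open bench front-left of the housing, and released. The wrist and side pictures show it lying flat and right way up.
- **Label holder:** It was taken out of the block and slid behind the lip with its label to the front. I am still holding it pressed down with the grip set to 100 N.
- **Pressed home:** The push-back force started about 8 mm above the final height, was 5 N near the end of the travel, and then rose steeply to about 18 N. That fits the bar being on its stop. The tool stopped at z = 0.0524 m, against 0.0526 m predicted for fully home.
- **Bystanders:** The arm did not touch the dish or the beaker. The last side picture shows the beaker standing and, as far as it can be seen behind the other instrument, the dish in place.

**Disagreements:**
- **Tool point:** Both cameras show the fingertips about 37 mm behind the stated TCP. I went by the images and the contact force for every grasp and placing.
- **Slot position:** The camera estimates differed by about 1–2 mm across the slot. I lined the holder up using the wrist picture taken just before inserting it.
- **Side force:** About 4 N of sideways force remains on the tool at the end.

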